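# Clear the mini-lathe bench: pawns, chuck and chisel to their trays

## Task

Tidy up after the wood-turning class: stand the two turned pawns upright in the divided tray, one in each bay (one of them has to come out of the rack, where it stands in a row with two square blanks), set the steel chuck down in the round dish with its jaws up, without dropping it, and lay the chisel flat and lengthwise in the long grey tool tray. Leave the two square blanks standing undisturbed in the rack, and let go of everything.

Things in the scene. Friction and masses are not known exactly. Their poses are not given: they have to be found in the camera images.
- pawn_1: turned wooden chess pawn, round about its z axis, 62 mm tall: foot 34 mm across for the lowest 10 mm, waist 18 mm, then a collar (32 to 36 mm up) and a ball head (centre 49 mm up) both 26 mm across, to grip together; 30 g. Origin: centre of its underside, z up. It stands in one of the three holes of the rack; the square blanks fill the other two.
- pawn_2: turned wooden chess pawn, round about its z axis, 62 mm tall: foot 34 mm across for the lowest 10 mm, waist 18 mm, then a collar (32 to 36 mm up) and a ball head (centre 49 mm up) both 26 mm across, to grip together; 30 g. Origin: centre of its underside, z up. It stands by itself on the table.
- chuck: small steel three-jaw lathe chuck standing on its back on the table: a cylinder 44 mm across and 26 mm tall with three small jaws on top (35 mm in all), 280 g. Origin: centre of its underside, z up towards the jaws.
- chisel: short wood chisel lying flat on the table, 130 mm long, 70 g: a dark wooden handle 85 mm long, 22 mm wide and 24 mm tall, and a thin steel blade 12 mm wide. Origin: underside, half way along the whole length; x points along it to the blade's edge: the handle runs from x = -65 to +20 mm, the blade from +20 to +65 mm (10 mm above the table); the balance point is near x = -18 mm.
- bay_tray: fixed plywood tray 95 mm (x) by 175 mm (y), 20 mm high, walls and floor 5 mm, with one cross wall in the middle that makes two equal bays, each about 85 x 80 mm inside, centred at y = +43 and y = -43 mm. Origin: centre of its underside, z up.
- trough: fixed long undivided grey plastic tool tray 92 mm (x) by 180 mm (y), 14 mm high, walls and floor 4 mm. Origin: centre of its underside, z up; y runs along its length.
- tin: fixed round steel dish, 130 mm across and 16 mm high, wall and floor 3 mm. Origin: centre of its underside, z up.
- rack: fixed plywood rack board 60 mm (x) by 160 mm (y), 16 mm thick, with a row of three round holes 39 mm wide and 8 mm deep at y = -48, 0 and +48 mm; pieces stand on the hole floors, 8 mm above the underside. Free space only on the board's two long sides (+x and -x), not between neighbours along the row. Origin: centre of its underside, z up.
- blank_a: square wooden turning blank, 24 x 24 x 60 mm, standing upright in a hole of the rack; it stays there. Origin: centre of its underside, z up.
- blank_b: square wooden turning blank, 24 x 24 x 60 mm, standing upright in a hole of the rack; it stays there. Origin: centre of its underside, z up.
There are look-alikes about, which are no part of the job. Leave any orange look-alike of the pawn_2 alone.

How it is judged:
At the end, for the whole second after the job is handed in: A pawn upright (all 0.15 rad) on each bay's floor (within 30 mm of tray y axis, 18-70 mm along y); chuck jaws up on the dish floor within 42 mm of centre; chisel flat in tool tray, middle within 25 mm along, 34 across, 0.35 rad; blanks upright, moved < 15 mm; all released, at rest (((x of pawn_1 in the frame of bay_tray between -0.03 and 0.03 m and y of pawn_1 in the frame of bay_tray between 0.018 and 0.07 m and z of each of pawn_1, pawn_2 in the frame of bay_tray below 0.012 m and angle between each of pawn_1, pawn_2's own z axis and vertical below 0.15 rad and x of pawn_2 in the frame of bay_tray between -0.03 and 0.03 m and y of pawn_2 in the frame of bay_tray between -0.07 and -0.018 m) or (x of pawn_1 in the frame of bay_tray between -0.03 and 0.03 m and y of pawn_1 in the frame of bay_tray between -0.07 and -0.018 m and z of each of pawn_1, pawn_2 in the frame of bay_tray below 0.012 m and angle between each of pawn_1, pawn_2's own z axis and vertical below 0.15 rad and x of pawn_2 in the frame of bay_tray between -0.03 and 0.03 m and y of pawn_2 in the frame of bay_tray between 0.018 and 0.07 m)) and horizontal distance between chuck and tin below 0.042 m and z of chuck in the frame of tin below 0.01 m and angle between each of chuck, chisel, blank_a, blank_b's own z axis and vertical below 0.15 rad and x of chisel in the frame of trough between -0.034 and 0.034 m and y of chisel in the frame of trough between -0.025 and 0.025 m and z of chisel in the frame of trough below 0.012 m and angle between the x axis of chisel and the y axis of trough, either way round below 0.35 rad and z of each of blank_a, blank_b in the frame of rack below 0.014 m and distance of each of blank_a, blank_b from where it was at the start of the episode below 0.015 m and linear speed of each of pawn_1, pawn_2, chuck, chisel below 0.02 m/s and angular speed of each of pawn_1, pawn_2, chuck, chisel below 0.3 rad/s); the robot touches nothing.
It fails at once if a square blank is tipped, lifted or pushed out of its place in the rack (angle between any of blank_a, blank_b's own z axis and vertical above 0.35 rad or distance of any of blank_a, blank_b from where it was at the start of the episode above 0.02 m).
It fails at once if the chuck is dropped into the dish (falls in faster than 0.7 m/s, a drop of about 25 mm) (horizontal distance between chuck and tin below 0.065 m and height (world z) of chuck below 0.03 m and linear speed of chuck above 0.7 m/s).
It also fails if it takes over 115 s, if anything falls off the work surface, if the arm or the gripper's body presses on something with over 40 N, if the wrist force passes 120 N, or if a joint passes its speed limit or range.

## Robot

A 6-joint arm with a two-finger parallel gripper is mounted at the origin on the work surface. World frame = base frame: x ahead of the robot, y to its left, z up, the work surface at z = 0. Lengths are in m, angles in rad, forces in N, time in s.
With the tool pointing down it reaches from about 0.425 to 1.125 m from the base axis. Payload 14.9 kg.
Tool frame: the origin (TCP) lies on the centre line of the jaws, within the pads' length; the fingertips stand 25 mm ahead of it and the grasp point (between the pads) lies 6 mm ahead of it; z points along the fingers, y is the direction in which the jaws open and shut (so a half turn about z gives the same grasp; the last joint's range is limited). The gripper opens to 91 mm and grips with 3 to 60 N. Pads are 32 mm wide; open, the fingers measure 118 mm over their backs; the gripper's body (76 mm by 178 mm) begins 60 mm behind the grasp point.
Start: joints at [-1.146, 0.379, 1.734, -0, 1.028, -0.033], TCP at [0.309, -0.628, 0.239] pointing down, gripper open.
Joint ranges: [-2.77, 2.77], [-0.74, 2.19], [0, 2.66], [-1.06, 4.2], [0.31, 2.87], [-3.08, 3.08]. Speed limits (rad/s): [1.89, 1.89, 2.39, 3.14, 3.14, 3.14].

## Interface

Orientations are given as a unit quaternion [x, y, z, w].
In Python, from plant import r gives the robot as it stands. The module is installed in compiled form; this text tells all that it offers.
- The arm moves only by the tool arm_command, never from a script. Its argument "motion" is a list of rows, each an object of numbers: "dx", "dy", "dz": the shift along the tool's x, y, z scaled (see below); "rx", "ry", "rz": the turn, a rotation vector about the tool's x, y, z scaled (see below); "claw": the opening, from -1 (shut) to 1 (fully open). In form: [{"dx": .., "dy": .., "dz": .., "rx": .., "ry": .., "rz": .., "claw": ..}, ...]. A call has 1 to 12 rows; each row shifts and turns the commanded pose from where the row before left it, along the tool's axes as they then stand; what a row does not reach is not made up. The controller multiplies each number of a shift by 30 mm and each number of a turn by 8 degrees. A row lasts 1/10 s, in which the tool goes at most 50 mm and 8.59 degrees, less where a joint would pass 70% of its speed; a pose out of reach is approached as far as the arm can. A call with a number of a shift or a turn outside -1 to 1 is refused whole. A call with a gripper value outside its range is refused whole. The fingers move at their own pace and stop on an object; "grip_force" is the grip in N (left out, the last holds). Time passes only in rows, so rows that do not move let the fingers close. It gives the time, the measured TCP pose, the force and the opening at its end, in the units of the state.
- r.sense(): the state, without advancing time (a new reading comes with each control period).
- r.get_image(name): name is "side" or "top" or "wrist"; returns the picture (480x640x3 uint8, red, green, blue); there is no depth.
- r.get_calibration(name): a dict with "fovy" (degrees; the focal length in pixels is half the picture's height over the tangent of half this angle, whatever the lens; pixels are square), "cx", "cy" (the principal point, pixels), "R" (3x3) and "t" (3): a world point X has camera coordinates R X + t. Camera axes: x right, y down, z forward; pixel columns grow to the right and rows downward; lengths in m; the calibration is good to about 2 mm. A picture is of the moment at which its call begins: read the wrist's pose just before it. get_calibration takes no time and is no camera call; for the wrist camera it gives the pose at the moment of the call.
- r.finish_job(): hands the job in, once; it reports no verdict.
The state is a dict: "t": time; "qpos": joint angles; "qvel": joint speeds; "joint_torque": joint torques, N m; "tcp_pos": TCP position; "eef_rot": TCP orientation; "contact_force": force on the tool from outside, world axes, zero at the start; "moment": the same for the moment, N m; "grip_width": finger opening in m.
Only numpy, scipy, OpenCV 4.12 (cv2) and the standard library are available. Lean on these libraries where they do the work, as an engineer would, in place of code of your own. Each camera call takes 0.05 s, during which the arm holds its last target.

## Working session

There is one attempt and no reset: what is moved stays moved. The work goes in short steps, Python scripts to look and compute and a tool call to move; the robot and the scene stay as the last step left them, time stands still between calls to the robot, and variables do not carry over. Pictures are saved under pics/ and viewed, and the job is handed in when it is done.

Besides the shell and the picture viewer there is one more tool, called after "Call:" as name(argument=value, ...), one argument or row to a line, values as JSON. arm_command: Moves the arm, as the interface text tells. Its arguments: {"type":"object","properties":{"motion":{"type":"array"},"grip_force":{"type":"number"}},"required":["motion"]}

```bash
mkdir -p pics; python3 - <<'E'
from plant import r
import cv2
s=r.sense(); print({k:s[k] for k in('t','tcp_pos','eef_rot','grip_width','contact_force')})
for n in('side','top','wrist'):
    c=r.get_calibration(n); print(n,c)
    cv2.imwrite(f'pics/{n}0.png',r.get_image(n)[:,:,::-1])
E
```

```text
{'t': 0.0, 'tcp_pos': array([ 0.30922894, -0.62758213,  0.23829655]), 'eef_rot': array([ 9.73918256e-01,  2.26898487e-01, -1.01407833e-04, -5.45592468e-04]), 'grip_width': 0.09143860435969875, 'contact_force': array([ 0.14114975,  0.16295519, -0.1133364 ])}
side {'fovy': 44.773177452362646, 'cx': 320.24618275342476, 'cy': 240.89915977523435, 'R': array([[-0.85040939, -0.52575803,  0.01955403],
       [-0.39941812,  0.62097208, -0.67443224],
       [ 0.34244566, -0.58135374, -0.73807777]]), 't': array([0.43016506, 0.27573315, 1.03826668])}
top {'fovy': 56.60679439762961, 'cx': 311.95869255398173, 'cy': 238.86003670070968, 'R': array([[ 0.02277193, -0.99921867, -0.0323031 ],
       [-0.98927133, -0.01785781, -0.14499429],
       [ 0.14430414,  0.03525833, -0.98890503]]), 't': array([-0.01884085,  0.53034744,  0.90779648])}
wrist {'fovy': 70.32854556727847, 'cx': 326.2024458819783, 'cy': 240.15409333940076, 'R': array([[ 0.44129249, -0.89736168, -0.00171956],
       [-0.85941307, -0.42318046,  0.28692765],
       [-0.25820556, -0.12514121, -0.95795071]]), 't': array([-0.69952219, -0.0320108 ,  0.39295331])}
```

View pics/top0.png

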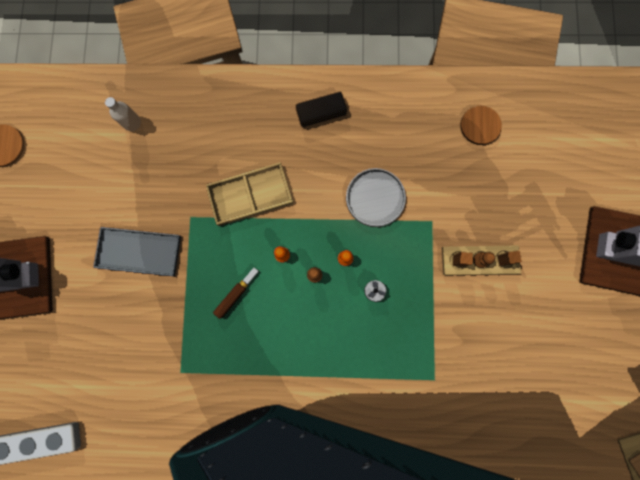

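View pics/side0.png

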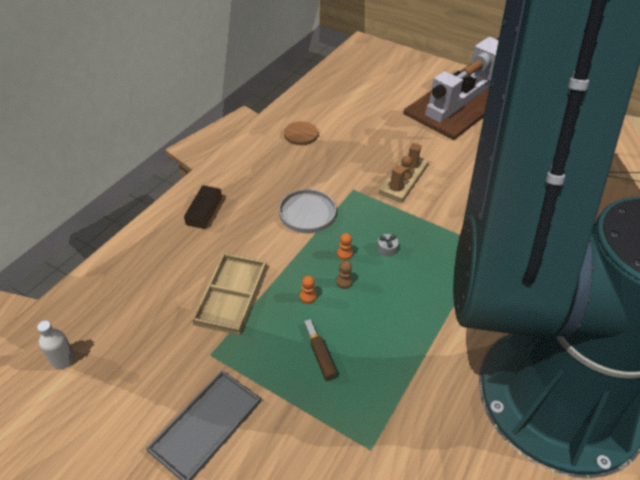

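View pics/wrist0.png

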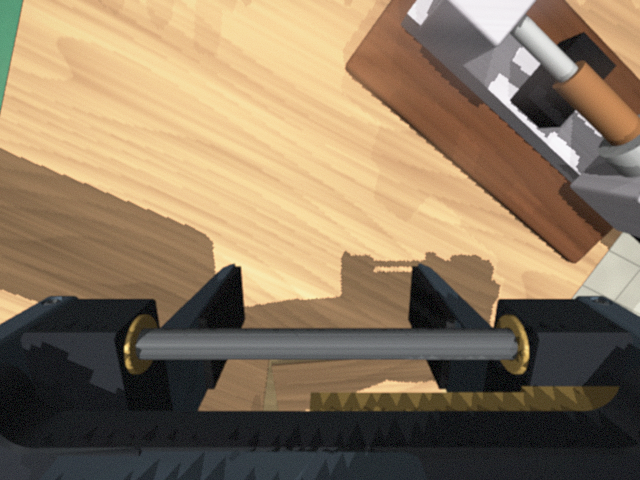

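Candidates for pawn_2: brown (315,275), orange (282,254) and orange (346,258) in the top view. The orange ones are look-alikes, so I choose the brown one. Pawn_1 is the round piece mid-rack at (485,259). I'll check with close crops.

```bash
python3 - <<'E'
import cv2,numpy as np
t=cv2.imread('pics/top0.png');s=cv2.imread('pics/side0.png')
def crop(im,x,y,w,h,k): return cv2.resize(im[y:y+h,x:x+w],None,fx=k,fy=k,interpolation=cv2.INTER_CUBIC)
cv2.imwrite('pics/c1.png',crop(t,200,220,200,110,4))
cv2.imwrite('pics/c2.png',crop(t,340,160,200,130,4))
cv2.imwrite('pics/c3.png',crop(t,90,155,210,130,3.8))
cv2.imwrite('pics/c4.png',crop(s,270,120,180,135,4.4))
E
```

```text
(no output)
```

View pics/c1.png

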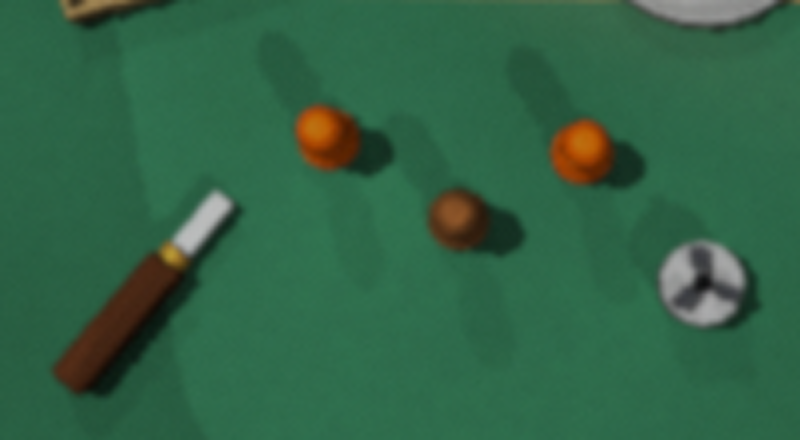

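View pics/c2.png

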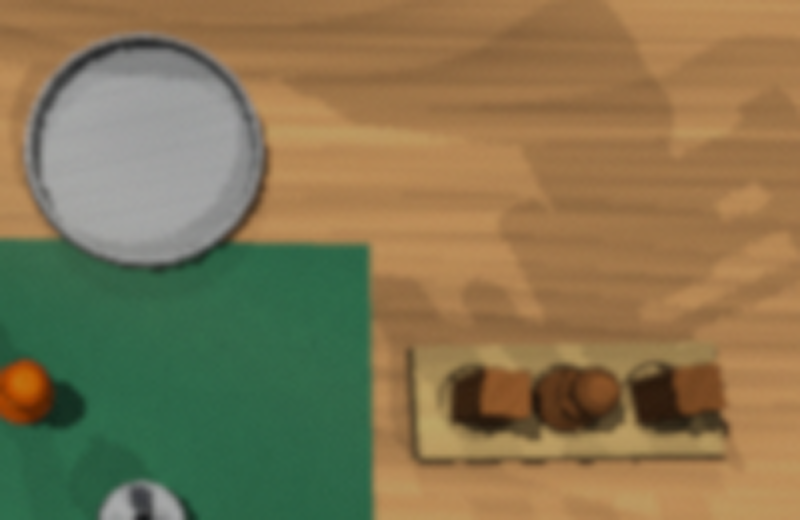

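View pics/c3.png

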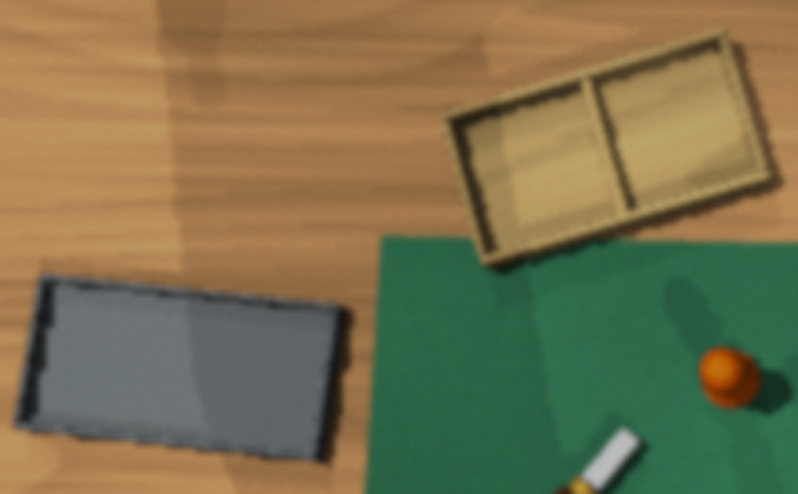

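View pics/c4.png

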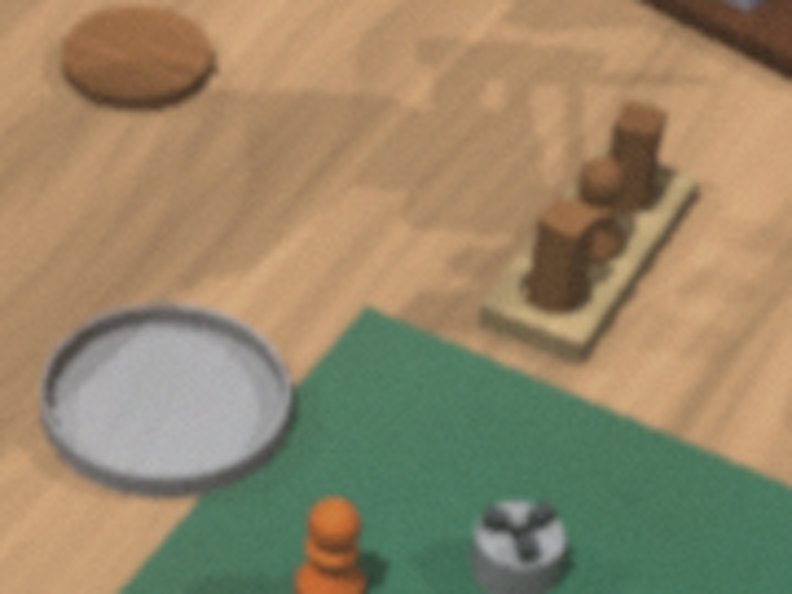

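```bash
cat > h.py <<'E'
from plant import r
import numpy as np, cv2
def ray(c,u,v):
    f=240/np.tan(np.radians(c['fovy']/2)); d=np.array([(u-c['cx'])/f,(v-c['cy'])/f,1.])
    R=np.array(c['R']); return -R.T@np.array(c['t']), R.T@d
def pix(c,u,v,z):
    o,d=ray(c,u,v); return o+d*(z-o[2])/d[2]
def proj(c,X):
    f=240/np.tan(np.radians(c['fovy']/2)); p=np.array(c['R'])@np.array(X)+c['t']; return p[0]/p[2]*f+c['cx'],p[1]/p[2]*f+c['cy']
E
python3 - <<'E'
from h import *
np.set_printoptions(precision=4,suppress=True)
T=r.get_calibration('top')
def c1(x,y,z):return pix(T,x/4+200,y/4+220,z)
def c2(x,y,z):return pix(T,x/4+340,y/4+160,z)
def c3(x,y,z):return pix(T,x/3.8+90,y/3.8+155,z)
print('pawn2 head',c1(457,212,.049),'foot',c1(459,220,.010))
print('chuck',c1(703,283,.026))
a,b,f=c1(70,375,.022),c1(223,200,.012),c1(172,256,.017);print('chisel',a,b,f,np.linalg.norm(a-b),(a+b)/2,np.arctan2(*(b-a)[[1,0]]))
print('tin',c2(146,152,.016))
q=np.array([c3(*p,.02) for p in[(446,115),(727,35),(777,182),(490,268)]]);print('bay',q,q.mean(0),np.linalg.norm(q-np.roll(q,1,0),axis=1))
q=np.array([c3(*p,.014) for p in[(40,277),(345,305),(327,460),(17,428)]]);print('trough',q,q.mean(0),np.linalg.norm(q-np.roll(q,1,0),axis=1))
q=np.array([c2(*p,.016) for p in[(412,347),(726,345),(726,458),(418,460)]]);print('rack',q,q.mean(0),np.linalg.norm(q-np.roll(q,1,0),axis=1))
print('pawn1',c2(598,388,.057), 'blanks',c2(507,395,.068),c2(697,388,.068))
S=r.get_calibration('side')
def c4(x,y,z):return pix(S,x/4.4+270,y/4.4+120,z)
print('side: pawn1',c4(601,180,.057),'chuck',c4(520,535,.026),'tin',c4(167,395,.016),'blanks',c4(570,215,.068),c4(640,115,.068))
E
```

```text
pawn2 head [ 0.4576 -0.0148  0.049 ] foot [ 0.4559 -0.0148  0.01  ]
chuck [ 0.4245 -0.1444  0.026 ]
chisel [0.3688 0.1895 0.022 ] [0.464  0.1134 0.012 ] [0.433  0.1389 0.017 ] 0.12231715777009405 [0.4164 0.1514 0.017 ] -0.6742955690511439
tin [ 0.627  -0.1467  0.016 ]
bay [[0.6494 0.2278 0.02  ]
 [0.6998 0.0647 0.02  ]
 [0.6123 0.0328 0.02  ]
 [0.5591 0.197  0.02  ]] [0.6302 0.1306 0.02  ] [0.0954 0.1707 0.0931 0.1726]
trough [[0.5503 0.4631 0.014 ]
 [0.537  0.282  0.014 ]
 [0.4472 0.2865 0.014 ]
 [0.4618 0.4684 0.014 ]] [0.4991 0.375  0.014 ] [0.0886 0.1816 0.0899 0.1825]
rack [[ 0.5218 -0.2891  0.016 ]
 [ 0.526  -0.4553  0.016 ]
 [ 0.4657 -0.4526  0.016 ]
 [ 0.4613 -0.2911  0.016 ]] [ 0.4937 -0.372   0.016 ] [0.0606 0.1662 0.0604 0.1615]
pawn1 [ 0.497  -0.3722  0.057 ] blanks [ 0.4914 -0.3227  0.068 ] [ 0.4967 -0.4174  0.068 ]
side: pawn1 [ 0.4948 -0.369   0.057 ] chuck [ 0.423  -0.1413  0.026 ] tin [ 0.6246 -0.1385  0.016 ] blanks [ 0.4913 -0.3216  0.068 ] [ 0.4965 -0.4178  0.068 ]
```

```bash
cat >> h.py <<'E'
from scipy.spatial.transform import Rotation as Ro
def plan(xyz,yaw_deg=None):
    s=r.sense(); R=Ro.from_quat(s['eef_rot']).as_matrix(); y=np.degrees(np.arctan2(R[1,0],R[0,0]))
    print('t %.2f'%s['t'],'tcp',np.round(s['tcp_pos'],4),'yaw %.2f'%y,'tilt',np.round(R[:2,2],4),'w %.4f'%s['grip_width'],'F',np.round(s['contact_force'],1))
    if yaw_deg is None: yaw_deg=y
    d=(yaw_deg-y+90)%180-90
    Rn=Ro.from_euler('z',d,degrees=True).as_matrix()@R
    sh=Rn.T@(np.array(xyz)-s['tcp_pos'])
    print('rz total units %.3f (%.1f deg)'%(-d/8,d),' then shift units',np.round(sh/.03,3),'rows',np.ceil(np.abs(sh/.03).max()), 'norm mm',np.linalg.norm(sh)*1e3)
E
python3 -c "
from h import *
plan([.4955,-.3705,.2],92)"
```

```text
t 0.15 tcp [ 0.3092 -0.6277  0.2384] yaw 26.23 tilt [-0.0004  0.0008] w 0.0911 F [ 0.2 -0.3 -0. ]
rz total units -8.221 (65.8 deg)  then shift units [8.351 6.505 1.276] rows 9.0 norm mm 319.86468153840997
```

Call:
arm_command(
  motion=[
    {"rz": -1, "claw": 1},
    {"rz": -1, "claw": 1},
    {"rz": -1, "claw": 1},
    {"rz": -1, "claw": 1},
    {"rz": -1, "claw": 1},
    {"rz": -1, "claw": 1},
    {"rz": -1, "claw": 1},
    {"rz": -1, "claw": 1},
    {"rz": -0.22, "claw": 1},
  ],
  grip_force=15,
)

```text
validation failed for argument at $.mo...
```

Call:
arm_command(
  motion=[
    {"dx": 0.7, "dy": 0.54, "dz": 0.1, "claw": 1},
    {"dx": 0.7, "dy": 0.54, "dz": 0.1, "claw": 1},
    {"dx": 0.7, "dy": 0.54, "dz": 0.1, "claw": 1},
    {"dx": 0.7, "dy": 0.54, "dz": 0.1, "claw": 1},
    {"dx": 0.7, "dy": 0.54, "dz": 0.1, "claw": 1},
    {"dx": 0.7, "dy": 0.54, "dz": 0.1, "claw": 1},
    {"dx": 0.7, "dy": 0.54, "dz": 0.1, "claw": 1},
    {"dx": 0.7, "dy": 0.54, "dz": 0.1, "claw": 1},
    {"dx": 0.7, "dy": 0.54, "dz": 0.1, "claw": 1},
    {"dx": 0.7, "dy": 0.54, "dz": 0.1, "claw": 1},
    {"dx": 0.7, "dy": 0.54, "dz": 0.1, "claw": 1},
    {"dx": 0.65, "dy": 0.56, "dz": 0.1, "claw": 1},
  ],
)

```text
validation failed for argument at $.mo...
```

```bash
python3 -c "
from h import *
plan([.4955,-.3705,.056],92)
c=r.get_calibration('wrist');im=r.get_image('wrist')[:,:,::-1].copy();cv2.imwrite('pics/w1.png',im)
print(proj(c,[.4955,-.3705,.057]),proj(c,[.4914,-.3222,.068]))"
```

```text
t 0.15 tcp [ 0.3092 -0.6277  0.2384] yaw 26.23 tilt [-0.0004  0.0008] w 0.0911 F [ 0.2 -0.3 -0. ]
rz total units -8.221 (65.8 deg)  then shift units [8.351 6.509 6.076] rows 9.0 norm mm 366.22618480402315
(np.float64(129.1357621583894), np.float64(-137.51672418743638)) (np.float64(52.6835276708772), np.float64(-181.24569013065323))
```

View pics/w1.png

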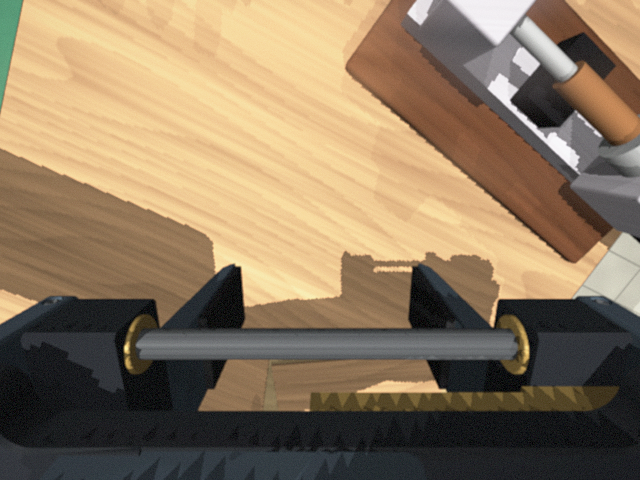

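The calls were refused, probably because each row needs every key. The arm hasn't moved.

Call:
arm_command(
  motion=[
    {"dx": 0, "dy": 0, "dz": 0, "rx": 0, "ry": 0, "rz": -1, "claw": 1},
    {"dx": 0, "dy": 0, "dz": 0, "rx": 0, "ry": 0, "rz": -1, "claw": 1},
    {"dx": 0, "dy": 0, "dz": 0, "rx": 0, "ry": 0, "rz": -1, "claw": 1},
    {"dx": 0, "dy": 0, "dz": 0, "rx": 0, "ry": 0, "rz": -1, "claw": 1},
    {"dx": 0, "dy": 0, "dz": 0, "rx": 0, "ry": 0, "rz": -1, "claw": 1},
    {"dx": 0, "dy": 0, "dz": 0, "rx": 0, "ry": 0, "rz": -1, "claw": 1},
    {"dx": 0, "dy": 0, "dz": 0, "rx": 0, "ry": 0, "rz": -1, "claw": 1},
    {"dx": 0, "dy": 0, "dz": 0, "rx": 0, "ry": 0, "rz": -1, "claw": 1},
    {"dx": 0, "dy": 0, "dz": 0, "rx": 0, "ry": 0, "rz": -0.22, "claw": 1},
  ],
  grip_force=15,
)

```text
t: 1.1
tcp_pos: [0.3093, -0.6278, 0.2388]
eef_rot: [0.693, 0.721, 0.0, -0.0]
contact_force: [0.3, -0.1, 0.1]
grip_width: 0.0916
```

Call:
arm_command(
  motion=[
    {"dx": 0.7, "dy": 0.54, "dz": 0.1, "rx": 0, "ry": 0, "rz": 0, "claw": 1},
    {"dx": 0.7, "dy": 0.54, "dz": 0.1, "rx": 0, "ry": 0, "rz": 0, "claw": 1},
    {"dx": 0.7, "dy": 0.54, "dz": 0.1, "rx": 0, "ry": 0, "rz": 0, "claw": 1},
    {"dx": 0.7, "dy": 0.54, "dz": 0.1, "rx": 0, "ry": 0, "rz": 0, "claw": 1},
    {"dx": 0.7, "dy": 0.54, "dz": 0.1, "rx": 0, "ry": 0, "rz": 0, "claw": 1},
    {"dx": 0.7, "dy": 0.54, "dz": 0.1, "rx": 0, "ry": 0, "rz": 0, "claw": 1},
    {"dx": 0.7, "dy": 0.54, "dz": 0.1, "rx": 0, "ry": 0, "rz": 0, "claw": 1},
    {"dx": 0.7, "dy": 0.54, "dz": 0.1, "rx": 0, "ry": 0, "rz": 0, "claw": 1},
    {"dx": 0.7, "dy": 0.54, "dz": 0.1, "rx": 0, "ry": 0, "rz": 0, "claw": 1},
    {"dx": 0.7, "dy": 0.54, "dz": 0.1, "rx": 0, "ry": 0, "rz": 0, "claw": 1},
    {"dx": 0.7, "dy": 0.54, "dz": 0.1, "rx": 0, "ry": 0, "rz": 0, "claw": 1},
    {"dx": 0.65, "dy": 0.56, "dz": 0.1, "rx": 0, "ry": 0, "rz": 0, "claw": 1},
  ],
)

```text
t: 2.3
tcp_pos: [0.496, -0.3698, 0.2028]
eef_rot: [0.695, 0.719, -0.0, -0.0]
contact_force: [0.3, -0.2, 0.4]
grip_width: 0.0914
```

```bash
python3 -c "
from h import *
plan([.4955,-.3705,.056],92)
c=r.get_calibration('wrist');im=r.get_image('wrist')[:,:,::-1].copy();cv2.imwrite('pics/w2.png',im)
print(proj(c,[.4955,-.3705,.057]),proj(c,[.4914,-.3222,.068]))
plan([.4955,-.3705,.056],92)"
```

```text
t 2.30 tcp [ 0.496  -0.3698  0.2028] yaw 91.99 tilt [-0.0002  0.0001] w 0.0914 F [ 0.3 -0.2  0.4]
rz total units -0.001 (0.0 deg)  then shift units [-0.025 -0.017  4.892] rows 5.0 norm mm 146.75303731987114
(np.float64(325.5125319579225), np.float64(234.41505723262188)) (np.float64(322.44258995484245), np.float64(181.04269516248405))
t 2.35 tcp [ 0.4975 -0.3675  0.2023] yaw 92.04 tilt [-0.0002  0.001 ] w 0.0910 F [0.9 1.9 0.1]
rz total units 0.005 (-0.0 deg)  then shift units [-0.102 -0.07   4.875] rows 5.0 norm mm 146.3005383987453
```

View pics/w2.png

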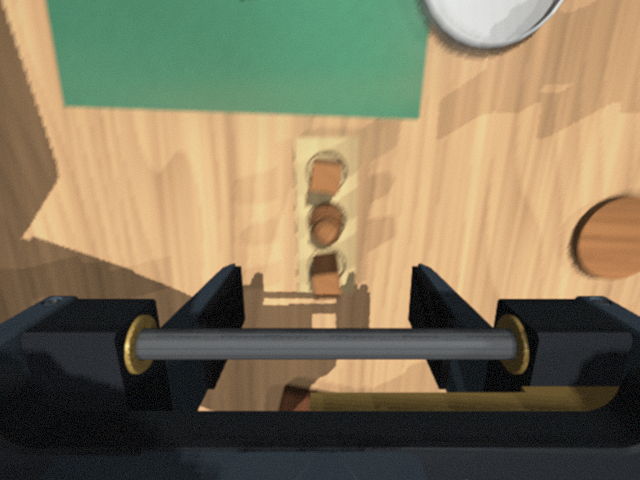

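Call:
arm_command(
  motion=[
    {"dx": -0.09, "dy": -0.06, "dz": 0.75, "rx": 0, "ry": 0, "rz": 0, "claw": 1},
    {"dx": 0, "dy": 0, "dz": 0.75, "rx": 0, "ry": 0, "rz": 0, "claw": 1},
    {"dx": 0, "dy": 0, "dz": 0.75, "rx": 0, "ry": 0, "rz": 0, "claw": 1},
    {"dx": 0, "dy": 0, "dz": 0.75, "rx": 0, "ry": 0, "rz": 0, "claw": 1},
    {"dx": 0, "dy": 0, "dz": 0, "rx": 0, "ry": 0, "rz": 0, "claw": 1},
    {"dx": 0, "dy": 0, "dz": 0, "rx": 0, "ry": 0, "rz": 0, "claw": 1},
  ],
)

```text
t: 2.95
tcp_pos: [0.4938, -0.3736, 0.1132]
eef_rot: [0.695, 0.719, -0.0, -0.0]
contact_force: [0.7, 0.2, -0.6]
grip_width: 0.0912
```

```bash
python3 -c "
from h import *
plan([.4955,-.3705,.056],92)
c=r.get_calibration('wrist');im=r.get_image('wrist')[:,:,::-1].copy();cv2.imwrite('pics/w3.png',im)
print(proj(c,[.4955,-.3705,.057]),proj(c,[.4914,-.3222,.068]))
plan([.4955,-.3705,.056],92)"
```

```text
t 2.95 tcp [ 0.4938 -0.3736  0.1132] yaw 91.99 tilt [-0.0005  0.0004] w 0.0912 F [ 0.7  0.2 -0.6]
rz total units -0.002 (0.0 deg)  then shift units [0.102 0.061 1.905] rows 2.0 norm mm 57.26514666703879
(np.float64(328.84281109838724), np.float64(266.7515006667154)) (np.float64(324.7935435342841), np.float64(193.28875482089416))
t 3.00 tcp [ 0.4942 -0.3739  0.1139] yaw 91.99 tilt [ 0.0006 -0.0005] w 0.0914 F [-0.3 -0.4 -0.1]
rz total units -0.002 (0.0 deg)  then shift units [0.114 0.045 1.929] rows 2.0 norm mm 58.000942526692036
```

View pics/w3.png

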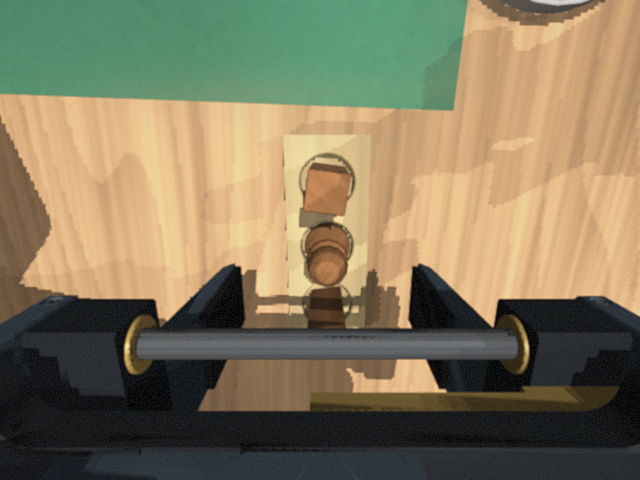

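Call:
arm_command(
  motion=[
    {"dx": 0.11, "dy": 0.02, "dz": 0.2, "rx": 0, "ry": 0, "rz": 0, "claw": 1},
    {"dx": 0, "dy": 0, "dz": 0.5, "rx": 0, "ry": 0, "rz": 0, "claw": 1},
    {"dx": 0, "dy": 0, "dz": 0.5, "rx": 0, "ry": 0, "rz": 0, "claw": 1},
    {"dx": 0, "dy": 0, "dz": 0.5, "rx": 0, "ry": 0, "rz": 0, "claw": 1},
    {"dx": 0, "dy": 0, "dz": 0.22, "rx": 0, "ry": 0, "rz": 0, "claw": 1},
    {"dx": 0, "dy": 0, "dz": 0, "rx": 0, "ry": 0, "rz": 0, "claw": 0},
    {"dx": 0, "dy": 0, "dz": 0, "rx": 0, "ry": 0, "rz": 0, "claw": -0.6},
    {"dx": 0, "dy": 0, "dz": 0, "rx": 0, "ry": 0, "rz": 0, "claw": -1},
    {"dx": 0, "dy": 0, "dz": 0, "rx": 0, "ry": 0, "rz": 0, "claw": -1},
    {"dx": 0, "dy": 0, "dz": 0, "rx": 0, "ry": 0, "rz": 0, "claw": -1},
  ],
  grip_force=15,
)

```text
t: 4.0
tcp_pos: [0.4945, -0.3704, 0.0558]
eef_rot: [0.695, 0.719, 0.0, 0.0]
contact_force: [-0.0, -0.4, -1.3]
grip_width: 0.0543
```

Call:
arm_command(
  motion=[
    {"dx": 0, "dy": 0, "dz": 0, "rx": 0, "ry": 0, "rz": 0, "claw": -1},
    {"dx": 0, "dy": 0, "dz": 0, "rx": 0, "ry": 0, "rz": 0, "claw": -1},
    {"dx": 0, "dy": 0, "dz": 0, "rx": 0, "ry": 0, "rz": 0, "claw": -1},
    {"dx": 0, "dy": 0, "dz": 0, "rx": 0, "ry": 0, "rz": 0, "claw": -1},
    {"dx": 0, "dy": 0, "dz": 0, "rx": 0, "ry": 0, "rz": 0, "claw": -1},
  ],
)

```text
t: 4.5
tcp_pos: [0.4944, -0.3703, 0.0554]
eef_rot: [0.695, 0.719, 0.0, 0.0]
contact_force: [-0.1, 0.6, -0.4]
grip_width: 0.0248
```

Call:
arm_command(
  motion=[
    {"dx": 0, "dy": 0, "dz": -0.2, "rx": 0, "ry": 0, "rz": 0, "claw": -1},
    {"dx": 0, "dy": 0, "dz": -0.5, "rx": 0, "ry": 0, "rz": 0, "claw": -1},
    {"dx": 0, "dy": 0, "dz": -0.8, "rx": 0, "ry": 0, "rz": 0, "claw": -1},
    {"dx": 0, "dy": 0, "dz": -0.8, "rx": 0, "ry": 0, "rz": 0, "claw": -1},
    {"dx": 0, "dy": 0, "dz": -0.8, "rx": 0, "ry": 0, "rz": 0, "claw": -1},
    {"dx": 0, "dy": 0, "dz": -0.8, "rx": 0, "ry": 0, "rz": 0, "claw": -1},
    {"dx": 0, "dy": 0, "dz": 0, "rx": 0, "ry": 0, "rz": 0, "claw": -1},
  ],
)

```text
t: 5.2
tcp_pos: [0.4958, -0.3714, 0.1768]
eef_rot: [0.695, 0.719, 0.0, 0.003]
contact_force: [-0.6, -0.2, -0.2]
grip_width: 0.0246
```

```bash
python3 -c "
from h import *
T=r.get_calibration('top')
print(pix(T,606/3.8+90,147/3.8+155,.02))
plan([.643,.0895,.054+.03],107)
im=r.get_image('top')[:,:,::-1].copy();cv2.imwrite('pics/t1.png',im[150:350,300:560])
im=r.get_image('side')[:,:,::-1].copy();cv2.imwrite('pics/s1.png',cv2.resize(im[80:280,250:510],None,fx=3,fy=3))"
```

```text
[0.63157918 0.13294043 0.02      ]
t 5.20 tcp [ 0.4958 -0.3714  0.1768] yaw 91.99 tilt [ 0.0045 -0.0036] w 0.0246 F [-0.6 -0.2 -0.2]
rz total units -1.876 (15.0 deg)  then shift units [13.269  9.17   3.083] rows 14.0 norm mm 492.65501068708056
```

View pics/s1.png

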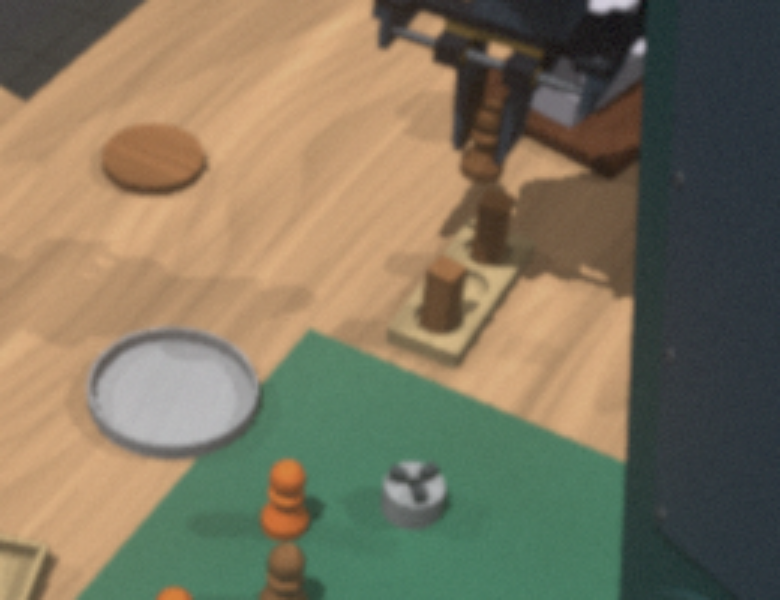

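Call:
arm_command(
  motion=[
    {"dx": 0, "dy": 0, "dz": 0, "rx": 0, "ry": 0, "rz": -0.94, "claw": -1},
    {"dx": 0, "dy": 0, "dz": 0, "rx": 0, "ry": 0, "rz": -0.94, "claw": -1},
    {"dx": 0.74, "dy": 0.51, "dz": 0, "rx": 0, "ry": 0, "rz": 0, "claw": -1},
    {"dx": 0.74, "dy": 0.51, "dz": 0, "rx": 0, "ry": 0, "rz": 0, "claw": -1},
    {"dx": 0.74, "dy": 0.51, "dz": 0, "rx": 0, "ry": 0, "rz": 0, "claw": -1},
    {"dx": 0.74, "dy": 0.51, "dz": 0, "rx": 0, "ry": 0, "rz": 0, "claw": -1},
    {"dx": 0.74, "dy": 0.51, "dz": 0, "rx": 0, "ry": 0, "rz": 0, "claw": -1},
    {"dx": 0.74, "dy": 0.51, "dz": 0, "rx": 0, "ry": 0, "rz": 0, "claw": -1},
    {"dx": 0.74, "dy": 0.51, "dz": 0, "rx": 0, "ry": 0, "rz": 0, "claw": -1},
    {"dx": 0.74, "dy": 0.51, "dz": 0, "rx": 0, "ry": 0, "rz": 0, "claw": -1},
    {"dx": 0.74, "dy": 0.51, "dz": 0, "rx": 0, "ry": 0, "rz": 0, "claw": -1},
    {"dx": 0.74, "dy": 0.51, "dz": 0, "rx": 0, "ry": 0, "rz": 0, "claw": -1},
  ],
)

```text
t: 6.5
tcp_pos: [0.5752, -0.1119, 0.1714]
eef_rot: [0.595, 0.804, -0.0, -0.001]
contact_force: [0.1, 0.4, 0.5]
grip_width: 0.0246
```

Call:
arm_command(
  motion=[
    {"dx": 0.74, "dy": 0.51, "dz": 0, "rx": 0, "ry": 0, "rz": 0, "claw": -1},
    {"dx": 0.74, "dy": 0.51, "dz": 0, "rx": 0, "ry": 0, "rz": 0, "claw": -1},
    {"dx": 0.74, "dy": 0.51, "dz": 0, "rx": 0, "ry": 0, "rz": 0, "claw": -1},
    {"dx": 0.74, "dy": 0.51, "dz": 0, "rx": 0, "ry": 0, "rz": 0, "claw": -1},
    {"dx": 0.74, "dy": 0.51, "dz": 0, "rx": 0, "ry": 0, "rz": 0, "claw": -1},
    {"dx": 0.74, "dy": 0.51, "dz": 0, "rx": 0, "ry": 0, "rz": 0, "claw": -1},
    {"dx": 0.74, "dy": 0.51, "dz": 0, "rx": 0, "ry": 0, "rz": 0, "claw": -1},
    {"dx": 0.74, "dy": 0.51, "dz": 0, "rx": 0, "ry": 0, "rz": 0, "claw": -1},
    {"dx": 0, "dy": 0, "dz": 0.4, "rx": 0, "ry": 0, "rz": 0, "claw": -1},
    {"dx": 0, "dy": 0, "dz": 0.8, "rx": 0, "ry": 0, "rz": 0, "claw": -1},
    {"dx": 0, "dy": 0, "dz": 0.8, "rx": 0, "ry": 0, "rz": 0, "claw": -1},
    {"dx": 0, "dy": 0, "dz": 0.3, "rx": 0, "ry": 0, "rz": 0, "claw": -1},
  ],
)

```text
t: 7.7
tcp_pos: [0.6385, 0.0918, 0.1]
eef_rot: [0.595, 0.804, -0.002, -0.002]
contact_force: [0.5, -0.4, -0.3]
grip_width: 0.0244
```

```bash
python3 -c "
from h import *
plan([.6435,.0905,.053],107)
im=r.get_image('top')[:,:,::-1].copy();cv2.imwrite('pics/t2.png',cv2.resize(im[120:320,180:440],None,fx=3,fy=3))
im=r.get_image('side')[:,:,::-1].copy();cv2.imwrite('pics/s2.png',cv2.resize(im[180:380,150:410],None,fx=3,fy=3))
plan([.6435,.0905,.053],107)"
```

```text
t 7.70 tcp [0.6385 0.0918 0.1   ] yaw 107.02 tilt [-0.0046 -0.0006] w 0.0244 F [ 0.5 -0.4 -0.3]
rz total units 0.003 (-0.0 deg)  then shift units [-0.09   0.154  1.566] rows 2.0 norm mm 47.279452606035036
t 7.80 tcp [0.6393 0.0919 0.1015] yaw 107.01 tilt [-0.0034 -0.0004] w 0.0248 F [-0.2 -0.4 -0.2]
rz total units 0.002 (-0.0 deg)  then shift units [-0.086  0.125  1.615] rows 2.0 norm mm 48.65391249080688
```

View pics/s2.png

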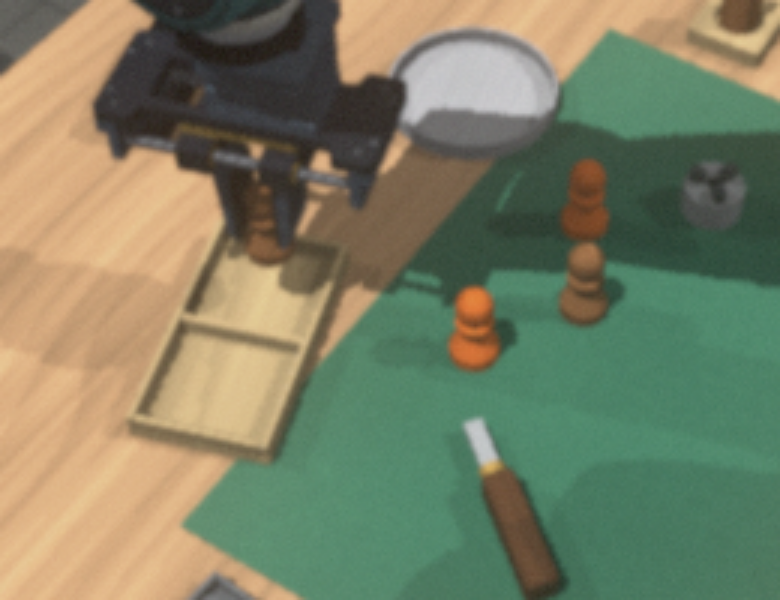

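View pics/t2.png

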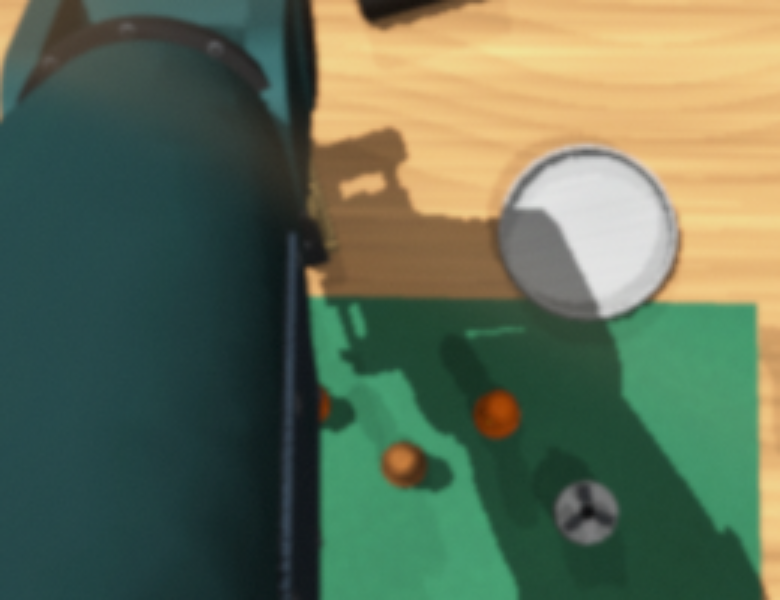

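Call:
arm_command(
  motion=[
    {"dx": -0.09, "dy": 0.13, "dz": 0.2, "rx": 0, "ry": 0, "rz": 0, "claw": -1},
    {"dx": 0, "dy": 0, "dz": 0.5, "rx": 0, "ry": 0, "rz": 0, "claw": -1},
    {"dx": 0, "dy": 0, "dz": 0.5, "rx": 0, "ry": 0, "rz": 0, "claw": -1},
    {"dx": 0, "dy": 0, "dz": 0.3, "rx": 0, "ry": 0, "rz": 0, "claw": -1},
    {"dx": 0, "dy": 0, "dz": 0.08, "rx": 0, "ry": 0, "rz": 0, "claw": -1},
    {"dx": 0, "dy": 0, "dz": 0, "rx": 0, "ry": 0, "rz": 0, "claw": -1},
    {"dx": 0, "dy": 0, "dz": 0, "rx": 0, "ry": 0, "rz": 0, "claw": -1},
  ],
)

```text
t: 8.5
tcp_pos: [0.6454, 0.0911, 0.0562]
eef_rot: [0.595, 0.804, 0.0, 0.0]
contact_force: [-0.1, -0.2, -0.2]
grip_width: 0.0247
```

Call:
arm_command(
  motion=[
    {"dx": 0, "dy": 0, "dz": 0.06, "rx": 0, "ry": 0, "rz": 0, "claw": -1},
    {"dx": 0, "dy": 0, "dz": 0.04, "rx": 0, "ry": 0, "rz": 0, "claw": -1},
    {"dx": 0, "dy": 0, "dz": 0, "rx": 0, "ry": 0, "rz": 0, "claw": -1},
    {"dx": 0, "dy": 0, "dz": 0, "rx": 0, "ry": 0, "rz": 0, "claw": -1},
  ],
)

```text
t: 8.9
tcp_pos: [0.6452, 0.091, 0.053]
eef_rot: [0.595, 0.804, 0.0, 0.0]
contact_force: [-0.2, -0.1, -0.0]
grip_width: 0.0247
```

Release and rise.

Call:
arm_command(
  motion=[
    {"dx": 0, "dy": 0, "dz": 0, "rx": 0, "ry": 0, "rz": 0, "claw": -0.2},
    {"dx": 0, "dy": 0, "dz": 0, "rx": 0, "ry": 0, "rz": 0, "claw": 0.1},
    {"dx": 0, "dy": 0, "dz": 0, "rx": 0, "ry": 0, "rz": 0, "claw": 0.1},
    {"dx": 0, "dy": 0, "dz": 0, "rx": 0, "ry": 0, "rz": 0, "claw": 0.1},
    {"dx": 0, "dy": 0, "dz": -0.3, "rx": 0, "ry": 0, "rz": 0, "claw": 0.1},
    {"dx": 0, "dy": 0, "dz": -0.6, "rx": 0, "ry": 0, "rz": 0, "claw": 0.1},
    {"dx": 0, "dy": 0, "dz": -0.9, "rx": 0, "ry": 0, "rz": 0, "claw": 0.1},
    {"dx": 0, "dy": 0, "dz": -0.9, "rx": 0, "ry": 0, "rz": 0, "claw": 0.1},
    {"dx": 0, "dy": 0, "dz": -0.9, "rx": 0, "ry": 0, "rz": 0, "claw": 0.1},
    {"dx": 0, "dy": 0, "dz": -0.6, "rx": 0, "ry": 0, "rz": 0, "claw": 0.1},
  ],
)

```text
t: 9.9
tcp_pos: [0.646, 0.0911, 0.1825]
eef_rot: [0.595, 0.804, 0.001, 0.001]
contact_force: [1.1, 0.9, 0.4]
grip_width: 0.0497
```

```bash
python3 -c "
from h import *
plan([.4565,-.0148,.16],92)
im=r.get_image('side')[:,:,::-1].copy();cv2.imwrite('pics/s3.png',cv2.resize(im[180:380,150:410],None,fx=3,fy=3))"
```

```text
t 9.90 tcp [0.646  0.0911 0.1825] yaw 107.03 tilt [0.0031 0.0003] w 0.0497 F [1.1 0.9 0.4]
rz total units 1.879 (-15.0 deg)  then shift units [-3.308 -6.438  0.733] rows 7.0 norm mm 218.2473635929076
```

View pics/s3.png

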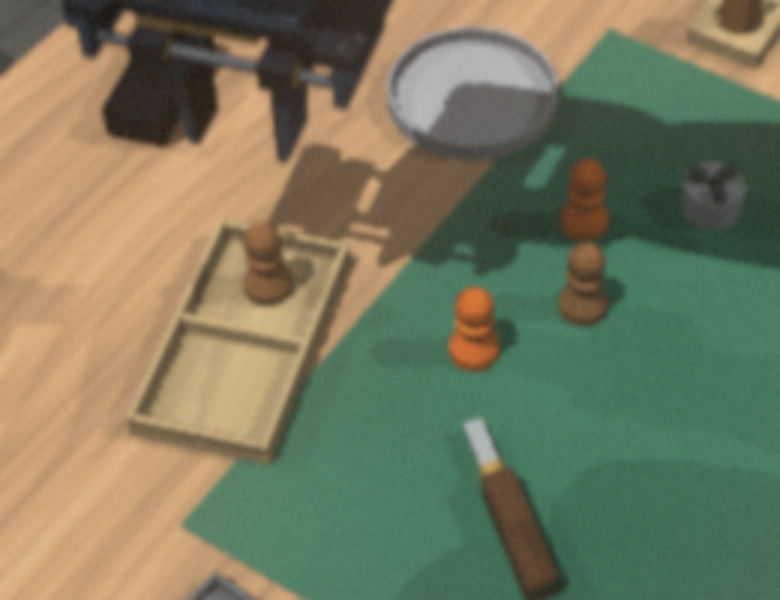

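Call:
arm_command(
  motion=[
    {"dx": 0, "dy": 0, "dz": 0, "rx": 0, "ry": 0, "rz": 0.94, "claw": 0.1},
    {"dx": 0, "dy": 0, "dz": 0, "rx": 0, "ry": 0, "rz": 0.94, "claw": 0.1},
    {"dx": -0.41, "dy": -0.8, "dz": 0.1, "rx": 0, "ry": 0, "rz": 0, "claw": 0.1},
    {"dx": -0.41, "dy": -0.8, "dz": 0.1, "rx": 0, "ry": 0, "rz": 0, "claw": 0.1},
    {"dx": -0.41, "dy": -0.8, "dz": 0.1, "rx": 0, "ry": 0, "rz": 0, "claw": 0.1},
    {"dx": -0.41, "dy": -0.8, "dz": 0.1, "rx": 0, "ry": 0, "rz": 0, "claw": 0.1},
    {"dx": -0.41, "dy": -0.8, "dz": 0.1, "rx": 0, "ry": 0, "rz": 0, "claw": 0.1},
    {"dx": -0.41, "dy": -0.8, "dz": 0.1, "rx": 0, "ry": 0, "rz": 0, "claw": 0.1},
    {"dx": -0.41, "dy": -0.8, "dz": 0.1, "rx": 0, "ry": 0, "rz": 0, "claw": 0.1},
    {"dx": -0.43, "dy": -0.8, "dz": 0.1, "rx": 0, "ry": 0, "rz": 0, "claw": 0.1},
    {"dx": 0, "dy": 0, "dz": 0, "rx": 0, "ry": 0, "rz": 0, "claw": 0.1},
    {"dx": 0, "dy": 0, "dz": 0, "rx": 0, "ry": 0, "rz": 0, "claw": 0.1},
  ],
)

```text
t: 11.15
tcp_pos: [0.4569, -0.0147, 0.1553]
eef_rot: [0.695, 0.719, 0.0, 0.0]
contact_force: [0.7, 0.1, 0.4]
grip_width: 0.0504
```

```bash
python3 -c "
from h import *
plan([.4565,-.0148,.048],92)
c=r.get_calibration('wrist');im=r.get_image('wrist')[:,:,::-1].copy();cv2.imwrite('pics/w4.png',im)
print(proj(c,[.4565,-.0148,.049]))
plan([.4565,-.0148,.048],92)"
```

```text
t 11.15 tcp [ 0.4569 -0.0147  0.1553] yaw 91.95 tilt [ 0.0007 -0.    ] w 0.0504 F [0.7 0.1 0.4]
rz total units -0.007 (0.1 deg)  then shift units [-2.000e-03 -1.400e-02  3.578e+00] rows 4.0 norm mm 107.32737657771352
(np.float64(325.52354454539324), np.float64(247.25658020301628))
t 11.20 tcp [ 0.4574 -0.0145  0.1554] yaw 91.97 tilt [ 0.001 -0.   ] w 0.0503 F [ 1.  -0.5  0. ]
rz total units -0.004 (0.0 deg)  then shift units [-0.008 -0.035  3.58 ] rows 4.0 norm mm 107.39340652914973
```

View pics/w4.png

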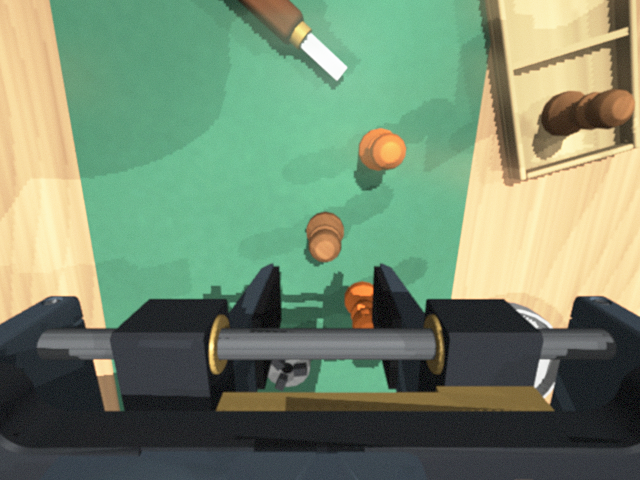

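Call:
arm_command(
  motion=[
    {"dx": 0, "dy": -0.02, "dz": 0.7, "rx": 0, "ry": 0, "rz": 0, "claw": 0.1},
    {"dx": 0, "dy": 0, "dz": 0.7, "rx": 0, "ry": 0, "rz": 0, "claw": 0.1},
    {"dx": 0, "dy": 0, "dz": 0.7, "rx": 0, "ry": 0, "rz": 0, "claw": 0.1},
    {"dx": 0, "dy": 0, "dz": 0.7, "rx": 0, "ry": 0, "rz": 0, "claw": 0.1},
    {"dx": 0, "dy": 0, "dz": 0.5, "rx": 0, "ry": 0, "rz": 0, "claw": 0.1},
    {"dx": 0, "dy": 0, "dz": 0.27, "rx": 0, "ry": 0, "rz": 0, "claw": 0.1},
    {"dx": 0, "dy": 0, "dz": 0, "rx": 0, "ry": 0, "rz": 0, "claw": 0.1},
    {"dx": 0, "dy": 0, "dz": 0, "rx": 0, "ry": 0, "rz": 0, "claw": -0.4},
    {"dx": 0, "dy": 0, "dz": 0, "rx": 0, "ry": 0, "rz": 0, "claw": -1},
    {"dx": 0, "dy": 0, "dz": 0, "rx": 0, "ry": 0, "rz": 0, "claw": -1},
    {"dx": 0, "dy": 0, "dz": 0, "rx": 0, "ry": 0, "rz": 0, "claw": -1},
    {"dx": 0, "dy": 0, "dz": 0, "rx": 0, "ry": 0, "rz": 0, "claw": -1},
  ],
)

```text
t: 12.4
tcp_pos: [0.4564, -0.0146, 0.0482]
eef_rot: [0.695, 0.719, 0.0, 0.0]
contact_force: [-1.3, -0.1, 6.2]
grip_width: 0.025
```

Call:
arm_command(
  motion=[
    {"dx": 0, "dy": 0, "dz": 0, "rx": 0, "ry": 0, "rz": 0, "claw": -1},
    {"dx": 0, "dy": 0, "dz": 0, "rx": 0, "ry": 0, "rz": 0, "claw": -1},
    {"dx": 0, "dy": 0, "dz": 0, "rx": 0, "ry": 0, "rz": 0, "claw": -1},
  ],
)

```text
t: 12.7
tcp_pos: [0.4564, -0.0146, 0.0482]
eef_rot: [0.695, 0.719, 0.0, 0.0]
contact_force: [-2.0, 0.6, 8.2]
grip_width: 0.0249
```

Call:
arm_command(
  motion=[
    {"dx": 0, "dy": 0, "dz": -0.2, "rx": 0, "ry": 0, "rz": 0, "claw": -1},
    {"dx": 0, "dy": 0, "dz": -0.6, "rx": 0, "ry": 0, "rz": 0, "claw": -1},
    {"dx": 0, "dy": 0, "dz": -0.9, "rx": 0, "ry": 0, "rz": 0, "claw": -1},
    {"dx": 0, "dy": 0, "dz": -0.9, "rx": 0, "ry": 0, "rz": 0, "claw": -1},
    {"dx": 0, "dy": 0, "dz": -0.9, "rx": 0, "ry": 0, "rz": 0, "claw": -1},
    {"dx": 0, "dy": 0, "dz": -0.7, "rx": 0, "ry": 0, "rz": 0, "claw": -1},
    {"dx": 0, "dy": 0, "dz": 0, "rx": 0, "ry": 0, "rz": -0.94, "claw": -1},
    {"dx": 0, "dy": 0, "dz": 0, "rx": 0, "ry": 0, "rz": -0.94, "claw": -1},
  ],
)

```text
t: 13.5
tcp_pos: [0.4564, -0.0146, 0.175]
eef_rot: [0.593, 0.806, 0.0, 0.001]
contact_force: [-0.1, -0.3, -0.3]
grip_width: 0.025
```

```bash
python3 -c "
from h import *
plan([.618,.173,.17],107)
im=r.get_image('side')[:,:,::-1].copy();cv2.imwrite('pics/s4.png',cv2.resize(im[180:380,150:410],None,fx=3,fy=3))"
```

```text
t 13.50 tcp [ 0.4564 -0.0146  0.175 ] yaw 107.32 tilt [ 0.0018 -0.0002] w 0.0250 F [-0.1 -0.3 -0.3]
rz total units 0.040 (-0.3 deg)  then shift units [4.406 6.98  0.174] rows 7.0 norm mm 247.68940915733302
```

View pics/s4.png

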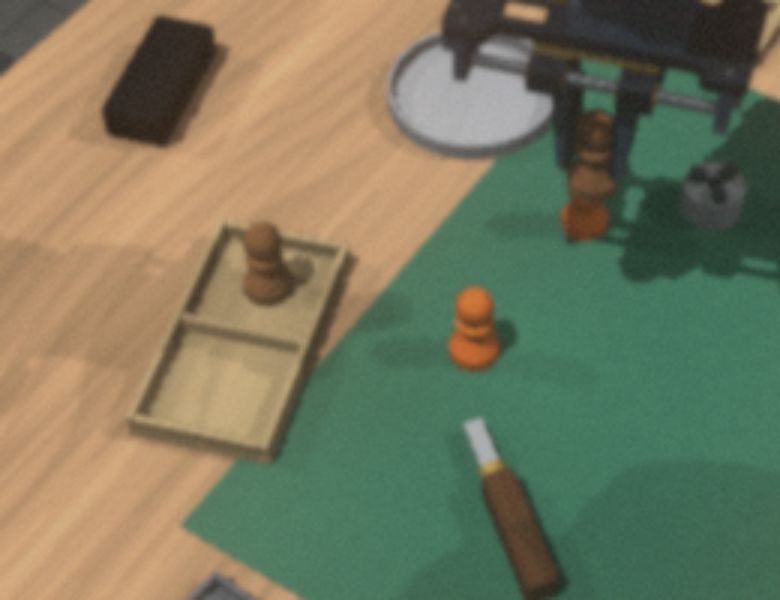

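Call:
arm_command(
  motion=[
    {"dx": 0.49, "dy": 0.775, "dz": 0, "rx": 0, "ry": 0, "rz": 0, "claw": -1},
    {"dx": 0.49, "dy": 0.775, "dz": 0, "rx": 0, "ry": 0, "rz": 0, "claw": -1},
    {"dx": 0.49, "dy": 0.775, "dz": 0, "rx": 0, "ry": 0, "rz": 0, "claw": -1},
    {"dx": 0.49, "dy": 0.775, "dz": 0, "rx": 0, "ry": 0, "rz": 0, "claw": -1},
    {"dx": 0.49, "dy": 0.775, "dz": 0, "rx": 0, "ry": 0, "rz": 0, "claw": -1},
    {"dx": 0.49, "dy": 0.775, "dz": 0, "rx": 0, "ry": 0, "rz": 0, "claw": -1},
    {"dx": 0.49, "dy": 0.775, "dz": 0, "rx": 0, "ry": 0, "rz": 0, "claw": -1},
    {"dx": 0.49, "dy": 0.775, "dz": 0, "rx": 0, "ry": 0, "rz": 0, "claw": -1},
    {"dx": 0.49, "dy": 0.775, "dz": 0, "rx": 0, "ry": 0, "rz": 0, "claw": -1},
    {"dx": 0, "dy": 0, "dz": 0.5, "rx": 0, "ry": 0, "rz": 0, "claw": -1},
    {"dx": 0, "dy": 0, "dz": 0.8, "rx": 0, "ry": 0, "rz": 0, "claw": -1},
    {"dx": 0, "dy": 0, "dz": 0.8, "rx": 0, "ry": 0, "rz": 0, "claw": -1},
  ],
)

```text
t: 14.75
tcp_pos: [0.6167, 0.1729, 0.1097]
eef_rot: [0.595, 0.803, -0.0, -0.0]
contact_force: [0.5, 0.1, -0.4]
grip_width: 0.0246
```

Call:
arm_command(
  motion=[
    {"dx": 0, "dy": 0, "dz": 0.5, "rx": 0, "ry": 0, "rz": 0, "claw": -1},
    {"dx": 0, "dy": 0, "dz": 0, "rx": 0, "ry": 0, "rz": 0, "claw": -1},
    {"dx": 0, "dy": 0, "dz": 0, "rx": 0, "ry": 0, "rz": 0, "claw": -1},
    {"dx": 0, "dy": 0, "dz": 0, "rx": 0, "ry": 0, "rz": 0, "claw": -1},
  ],
)

```text
t: 15.15
tcp_pos: [0.618, 0.1732, 0.097]
eef_rot: [0.595, 0.804, 0.001, 0.0]
contact_force: [-0.6, -0.4, 0.8]
grip_width: 0.0249
```

```bash
python3 -c "
from h import *
plan([.618,.173,.053],107)
im=r.get_image('side')[:,:,::-1].copy();cv2.imwrite('pics/s5.png',cv2.resize(im[180:380,150:410],None,fx=3,fy=3))"
```

```text
t 15.15 tcp [0.618  0.1732 0.097 ] yaw 107.00 tilt [0.0014 0.0003] w 0.0249 F [-0.6 -0.4  0.8]
rz total units 0.000 (-0.0 deg)  then shift units [-0.006 -0.005  1.466] rows 2.0 norm mm 43.9669850480524
```

View pics/s5.png

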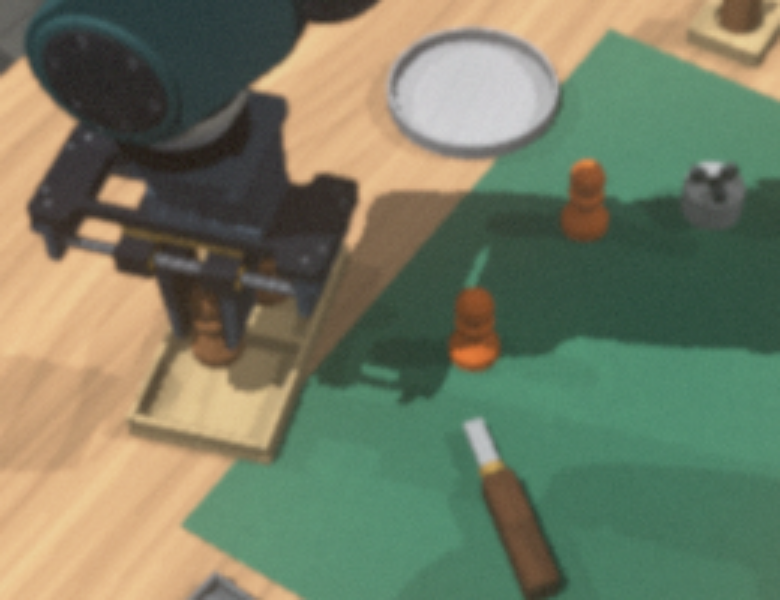

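Call:
arm_command(
  motion=[
    {"dx": 0, "dy": 0, "dz": 0.5, "rx": 0, "ry": 0, "rz": 0, "claw": -1},
    {"dx": 0, "dy": 0, "dz": 0.5, "rx": 0, "ry": 0, "rz": 0, "claw": -1},
    {"dx": 0, "dy": 0, "dz": 0.3, "rx": 0, "ry": 0, "rz": 0, "claw": -1},
    {"dx": 0, "dy": 0, "dz": 0.1, "rx": 0, "ry": 0, "rz": 0, "claw": -1},
    {"dx": 0, "dy": 0, "dz": 0.05, "rx": 0, "ry": 0, "rz": 0, "claw": -1},
    {"dx": 0, "dy": 0, "dz": 0, "rx": 0, "ry": 0, "rz": 0, "claw": -1},
    {"dx": 0, "dy": 0, "dz": 0, "rx": 0, "ry": 0, "rz": 0, "claw": -1},
    {"dx": 0, "dy": 0, "dz": 0, "rx": 0, "ry": 0, "rz": 0, "claw": -1},
  ],
)

```text
t: 16.0
tcp_pos: [0.617, 0.1731, 0.0521]
eef_rot: [0.595, 0.804, -0.001, -0.0]
contact_force: [-3.9, -0.6, 8.0]
grip_width: 0.0247
```

Call:
arm_command(
  motion=[
    {"dx": 0, "dy": 0, "dz": 0, "rx": 0, "ry": 0, "rz": 0, "claw": -0.2},
    {"dx": 0, "dy": 0, "dz": 0, "rx": 0, "ry": 0, "rz": 0, "claw": 0.1},
    {"dx": 0, "dy": 0, "dz": 0, "rx": 0, "ry": 0, "rz": 0, "claw": 0.1},
    {"dx": 0, "dy": 0, "dz": 0, "rx": 0, "ry": 0, "rz": 0, "claw": 0.1},
    {"dx": 0, "dy": 0, "dz": -0.3, "rx": 0, "ry": 0, "rz": 0, "claw": 0.1},
    {"dx": 0, "dy": 0, "dz": -0.6, "rx": 0, "ry": 0, "rz": 0, "claw": 0.1},
    {"dx": 0, "dy": 0, "dz": -0.9, "rx": 0, "ry": 0, "rz": 0, "claw": 0.1},
    {"dx": 0, "dy": 0, "dz": -0.9, "rx": 0, "ry": 0, "rz": 0, "claw": 0.1},
    {"dx": 0, "dy": 0, "dz": -0.9, "rx": 0, "ry": 0, "rz": 0, "claw": 0.1},
    {"dx": 0, "dy": 0, "dz": -0.6, "rx": 0, "ry": 0, "rz": 0, "claw": 0.4},
  ],
)

```text
t: 17.0
tcp_pos: [0.6182, 0.1734, 0.1819]
eef_rot: [0.595, 0.804, 0.001, 0.001]
contact_force: [0.1, -0.4, -0.3]
grip_width: 0.0556
```

```bash
python3 -c "
from h import *
plan([.424,-.143,.16],71)
im=r.get_image('side')[:,:,::-1].copy();cv2.imwrite('pics/s6.png',cv2.resize(im[180:380,150:410],None,fx=3,fy=3))
T=r.get_calibration('top')
print(pix(T,583/4+200,158/4+220,.01),pix(T,328/4+200,145/4+220,.01))"
```

```text
t 17.00 tcp [0.6182 0.1734 0.1819] yaw 107.03 tilt [0.003  0.0007] w 0.0556 F [ 0.1 -0.4 -0.3]
rz total units 4.504 (-36.0 deg)  then shift units [-12.079  -2.69    0.723] rows 13.0 norm mm 371.88338636403756
[ 0.49088314 -0.08128403  0.01      ] [0.49528065 0.05745969 0.01      ]
```

View pics/s6.png

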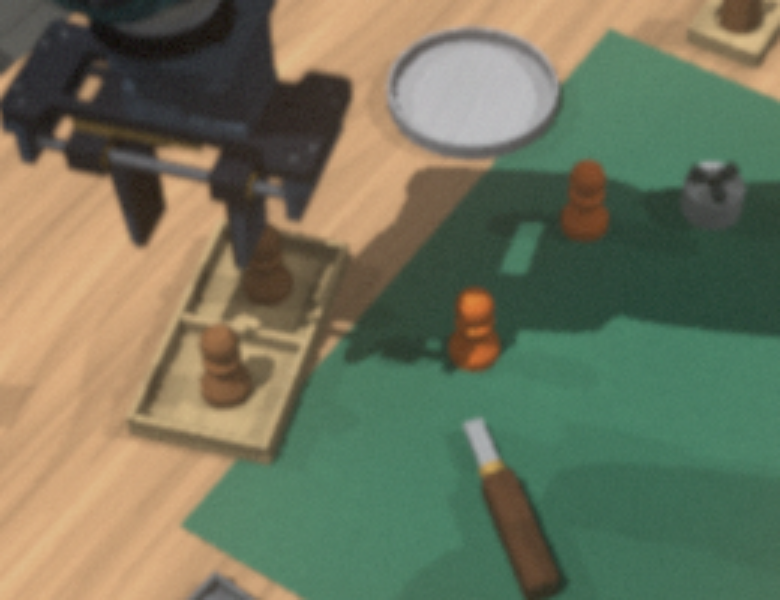

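Call:
arm_command(
  motion=[
    {"dx": 0, "dy": 0, "dz": 0, "rx": 0, "ry": 0, "rz": 0.9, "claw": 0.45},
    {"dx": 0, "dy": 0, "dz": 0, "rx": 0, "ry": 0, "rz": 0.9, "claw": 0.45},
    {"dx": 0, "dy": 0, "dz": 0, "rx": 0, "ry": 0, "rz": 0.9, "claw": 0.45},
    {"dx": 0, "dy": 0, "dz": 0, "rx": 0, "ry": 0, "rz": 0.9, "claw": 0.45},
    {"dx": 0, "dy": 0, "dz": 0, "rx": 0, "ry": 0, "rz": 0.9, "claw": 0.45},
    {"dx": -0.75, "dy": -0.17, "dz": 0, "rx": 0, "ry": 0, "rz": 0, "claw": 0.45},
    {"dx": -0.75, "dy": -0.17, "dz": 0, "rx": 0, "ry": 0, "rz": 0, "claw": 0.45},
    {"dx": -0.75, "dy": -0.17, "dz": 0, "rx": 0, "ry": 0, "rz": 0, "claw": 0.45},
    {"dx": -0.75, "dy": -0.17, "dz": 0, "rx": 0, "ry": 0, "rz": 0, "claw": 0.45},
    {"dx": -0.75, "dy": -0.17, "dz": 0, "rx": 0, "ry": 0, "rz": 0, "claw": 0.45},
    {"dx": -0.75, "dy": -0.17, "dz": 0, "rx": 0, "ry": 0, "rz": 0, "claw": 0.45},
    {"dx": -0.75, "dy": -0.17, "dz": 0, "rx": 0, "ry": 0, "rz": 0, "claw": 0.45},
  ],
)

```text
t: 18.25
tcp_pos: [0.5318, 0.0351, 0.1785]
eef_rot: [0.814, 0.581, -0.0, 0.0]
contact_force: [1.0, 0.4, -0.9]
grip_width: 0.0663
```

Call:
arm_command(
  motion=[
    {"dx": -0.75, "dy": -0.17, "dz": 0.1, "rx": 0, "ry": 0, "rz": 0, "claw": 0.45},
    {"dx": -0.75, "dy": -0.17, "dz": 0.1, "rx": 0, "ry": 0, "rz": 0, "claw": 0.45},
    {"dx": -0.75, "dy": -0.17, "dz": 0.1, "rx": 0, "ry": 0, "rz": 0, "claw": 0.45},
    {"dx": -0.75, "dy": -0.17, "dz": 0.1, "rx": 0, "ry": 0, "rz": 0, "claw": 0.45},
    {"dx": -0.75, "dy": -0.17, "dz": 0.1, "rx": 0, "ry": 0, "rz": 0, "claw": 0.45},
    {"dx": -0.75, "dy": -0.17, "dz": 0.1, "rx": 0, "ry": 0, "rz": 0, "claw": 0.45},
    {"dx": -0.75, "dy": -0.17, "dz": 0.1, "rx": 0, "ry": 0, "rz": 0, "claw": 0.45},
    {"dx": -0.75, "dy": -0.14, "dz": 0, "rx": 0, "ry": 0, "rz": 0, "claw": 0.45},
    {"dx": -0.75, "dy": -0.14, "dz": 0, "rx": 0, "ry": 0, "rz": 0, "claw": 0.45},
    {"dx": 0, "dy": 0, "dz": 0, "rx": 0, "ry": 0, "rz": 0, "claw": 0.45},
    {"dx": 0, "dy": 0, "dz": 0, "rx": 0, "ry": 0, "rz": 0, "claw": 0.45},
  ],
)

```text
t: 19.35
tcp_pos: [0.4249, -0.1415, 0.1575]
eef_rot: [0.814, 0.58, 0.0, 0.0]
contact_force: [0.3, 0.5, -0.0]
grip_width: 0.0659
```

```bash
python3 -c "
from h import *
plan([.424,-.143,.028],71)
c=r.get_calibration('wrist');im=r.get_image('wrist')[:,:,::-1].copy();cv2.imwrite('pics/w5.png',im)
print(proj(c,[.424,-.143,.026]))
plan([.424,-.143,.028],71)"
```

```text
t 19.35 tcp [ 0.4249 -0.1415  0.1575] yaw 70.96 tilt [ 0.0003 -0.    ] w 0.0659 F [ 0.3  0.5 -0. ]
rz total units -0.005 (0.0 deg)  then shift units [-0.058 -0.013  4.318] rows 5.0 norm mm 129.5391506455408
(np.float64(325.5560358295816), np.float64(240.13454614018218))
t 19.40 tcp [ 0.4251 -0.1411  0.1575] yaw 71.01 tilt [0.0003 0.    ] w 0.0660 F [-1.  -0.6  0.2]
rz total units 0.001 (-0.0 deg)  then shift units [-0.071 -0.016  4.317] rows 5.0 norm mm 129.51498553994495
```

View pics/w5.png

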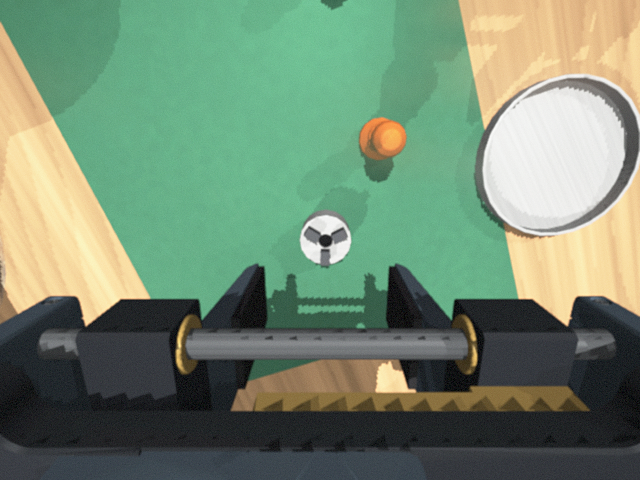

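Call:
arm_command(
  motion=[
    {"dx": -0.07, "dy": -0.02, "dz": 0.7, "rx": 0, "ry": 0, "rz": 0, "claw": 0.45},
    {"dx": 0, "dy": 0, "dz": 0.8, "rx": 0, "ry": 0, "rz": 0, "claw": 0.45},
    {"dx": 0, "dy": 0, "dz": 0.8, "rx": 0, "ry": 0, "rz": 0, "claw": 0.45},
    {"dx": 0, "dy": 0, "dz": 0.8, "rx": 0, "ry": 0, "rz": 0, "claw": 0.45},
    {"dx": 0, "dy": 0, "dz": 0.6, "rx": 0, "ry": 0, "rz": 0, "claw": 0.45},
    {"dx": 0, "dy": 0, "dz": 0.4, "rx": 0, "ry": 0, "rz": 0, "claw": 0.45},
    {"dx": 0, "dy": 0, "dz": 0.2, "rx": 0, "ry": 0, "rz": 0, "claw": 0.45},
    {"dx": 0, "dy": 0, "dz": 0, "rx": 0, "ry": 0, "rz": 0, "claw": 0.45},
    {"dx": 0, "dy": 0, "dz": 0, "rx": 0, "ry": 0, "rz": 0, "claw": 0.45},
    {"dx": 0, "dy": 0, "dz": 0, "rx": 0, "ry": 0, "rz": 0, "claw": -1},
    {"dx": 0, "dy": 0, "dz": 0, "rx": 0, "ry": 0, "rz": 0, "claw": -1},
    {"dx": 0, "dy": 0, "dz": 0, "rx": 0, "ry": 0, "rz": 0, "claw": -1},
  ],
  grip_force=35,
)

```text
t: 20.6
tcp_pos: [0.4239, -0.1432, 0.0287]
eef_rot: [0.814, 0.581, 0.0, 0.0]
contact_force: [-0.1, -0.2, -0.3]
grip_width: 0.0447
```

Call:
arm_command(
  motion=[
    {"dx": 0, "dy": 0, "dz": 0, "rx": 0, "ry": 0, "rz": 0, "claw": -1},
    {"dx": 0, "dy": 0, "dz": 0, "rx": 0, "ry": 0, "rz": 0, "claw": -1},
    {"dx": 0, "dy": 0, "dz": 0, "rx": 0, "ry": 0, "rz": 0, "claw": -1},
    {"dx": 0, "dy": 0, "dz": 0, "rx": 0, "ry": 0, "rz": 0, "claw": -1},
  ],
)

```text
t: 21.0
tcp_pos: [0.4239, -0.1432, 0.0287]
eef_rot: [0.814, 0.581, 0.0, 0.0]
contact_force: [-1.0, 0.4, 7.6]
grip_width: 0.0429
```

Call:
arm_command(
  motion=[
    {"dx": 0, "dy": 0, "dz": -0.15, "rx": 0, "ry": 0, "rz": 0, "claw": -1},
    {"dx": 0, "dy": 0, "dz": -0.4, "rx": 0, "ry": 0, "rz": 0, "claw": -1},
    {"dx": 0, "dy": 0, "dz": -0.7, "rx": 0, "ry": 0, "rz": 0, "claw": -1},
    {"dx": 0, "dy": 0, "dz": -0.7, "rx": 0, "ry": 0, "rz": 0, "claw": -1},
    {"dx": 0, "dy": 0, "dz": -0.7, "rx": 0, "ry": 0, "rz": 0, "claw": -1},
    {"dx": 0, "dy": 0, "dz": -0.7, "rx": 0, "ry": 0, "rz": 0, "claw": -1},
    {"dx": 0, "dy": 0, "dz": -0.4, "rx": 0, "ry": 0, "rz": 0, "claw": -1},
    {"dx": 0, "dy": 0, "dz": 0, "rx": 0, "ry": 0, "rz": 0, "claw": -1},
    {"dx": 0, "dy": 0, "dz": 0, "rx": 0, "ry": 0, "rz": 0, "claw": -1},
  ],
)

```text
t: 21.9
tcp_pos: [0.4235, -0.143, 0.1406]
eef_rot: [0.814, 0.581, 0.0, 0.0]
contact_force: [0.7, 0.3, -3.8]
grip_width: 0.0432
```

```bash
python3 -c "
from h import *
plan([.626,-.1435,.14])
im=r.get_image('side')[:,:,::-1].copy();cv2.imwrite('pics/s7.png',cv2.resize(im[140:340,230:490],None,fx=3,fy=3))
im=r.get_image('wrist')[:,:,::-1].copy();cv2.imwrite('pics/w6.png',im)
S=r.get_calibration('side');print(pix(S,472/3+150,90/3+180,.016))"
```

```text
t 21.90 tcp [ 0.4235 -0.143   0.1406] yaw 71.03 tilt [0. 0.] w 0.0432 F [ 0.7  0.3 -3.8]
rz total units -0.000 (0.0 deg)  then shift units [2.18 6.39 0.02] rows 7.0 norm mm 202.5500518323757
[ 0.62539945 -0.13714795  0.016     ]
```

View pics/s7.png

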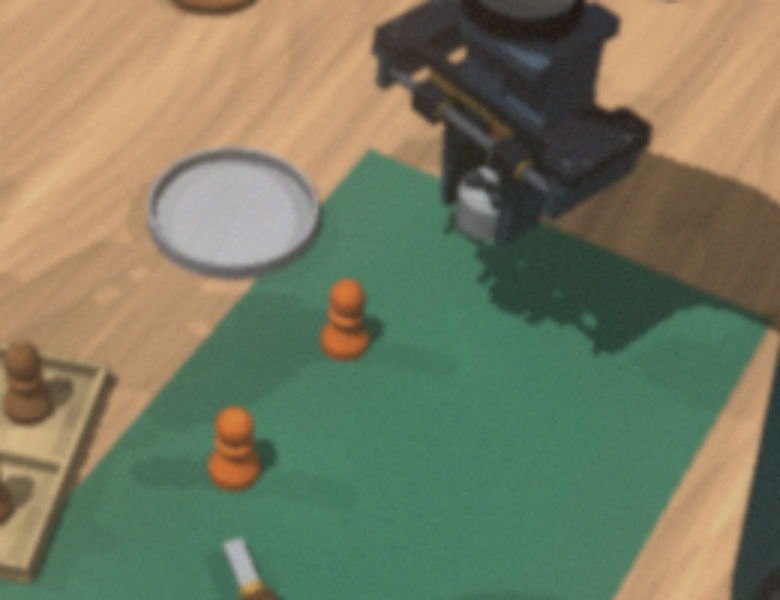

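View pics/w6.png

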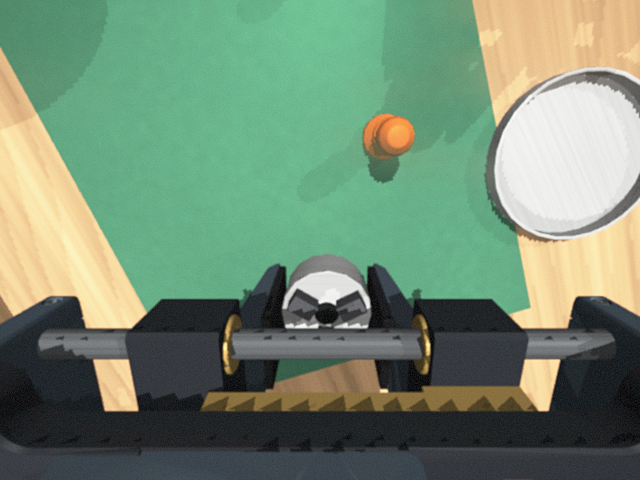

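Call:
arm_command(
  motion=[
    {"dx": 0.22, "dy": 0.64, "dz": 0, "rx": 0, "ry": 0, "rz": 0, "claw": -1},
    {"dx": 0.22, "dy": 0.64, "dz": 0, "rx": 0, "ry": 0, "rz": 0, "claw": -1},
    {"dx": 0.22, "dy": 0.64, "dz": 0, "rx": 0, "ry": 0, "rz": 0, "claw": -1},
    {"dx": 0.22, "dy": 0.64, "dz": 0, "rx": 0, "ry": 0, "rz": 0, "claw": -1},
    {"dx": 0.22, "dy": 0.64, "dz": 0, "rx": 0, "ry": 0, "rz": 0, "claw": -1},
    {"dx": 0.22, "dy": 0.64, "dz": 0, "rx": 0, "ry": 0, "rz": 0, "claw": -1},
    {"dx": 0.22, "dy": 0.64, "dz": 0, "rx": 0, "ry": 0, "rz": 0, "claw": -1},
    {"dx": 0.22, "dy": 0.64, "dz": 0, "rx": 0, "ry": 0, "rz": 0, "claw": -1},
    {"dx": 0.22, "dy": 0.64, "dz": 0, "rx": 0, "ry": 0, "rz": 0, "claw": -1},
    {"dx": 0.22, "dy": 0.64, "dz": 0, "rx": 0, "ry": 0, "rz": 0, "claw": -1},
    {"dx": 0, "dy": 0, "dz": 0.3, "rx": 0, "ry": 0, "rz": 0, "claw": -1},
    {"dx": 0, "dy": 0, "dz": 0.6, "rx": 0, "ry": 0, "rz": 0, "claw": -1},
  ],
)

```text
t: 23.2
tcp_pos: [0.6268, -0.1431, 0.1127]
eef_rot: [0.814, 0.581, 0.0, 0.0]
contact_force: [0.5, 0.0, -2.8]
grip_width: 0.0436
```

Call:
arm_command(
  motion=[
    {"dx": 0, "dy": 0, "dz": 0.6, "rx": 0, "ry": 0, "rz": 0, "claw": -1},
    {"dx": 0, "dy": 0, "dz": 0.4, "rx": 0, "ry": 0, "rz": 0, "claw": -1},
    {"dx": 0, "dy": 0, "dz": 0, "rx": 0, "ry": 0, "rz": 0, "claw": -1},
    {"dx": 0, "dy": 0, "dz": 0, "rx": 0, "ry": 0, "rz": 0, "claw": -1},
    {"dx": 0, "dy": 0, "dz": 0, "rx": 0, "ry": 0, "rz": 0, "claw": -1},
  ],
)

```text
t: 23.7
tcp_pos: [0.6271, -0.1432, 0.0845]
eef_rot: [0.814, 0.581, 0.0, 0.0]
contact_force: [-0.7, 0.5, -2.8]
grip_width: 0.0433
```

```bash
python3 -c "
from h import *
plan([.626,-.1425,.032])
im=r.get_image('side')[:,:,::-1].copy();cv2.imwrite('pics/s8.png',cv2.resize(im[120:320,200:460],None,fx=3,fy=3))
im=r.get_image('top')[:,:,::-1].copy();cv2.imwrite('pics/t8.png',cv2.resize(im[120:320,200:460],None,fx=3,fy=3))"
```

```text
t 23.70 tcp [ 0.6271 -0.1432  0.0845] yaw 71.03 tilt [ 0.0009 -0.0002] w 0.0433 F [-0.7  0.5 -2.8]
rz total units -0.000 (0.0 deg)  then shift units [ 0.011 -0.044  1.749] rows 2.0 norm mm 52.48132195904315
```

View pics/s8.png

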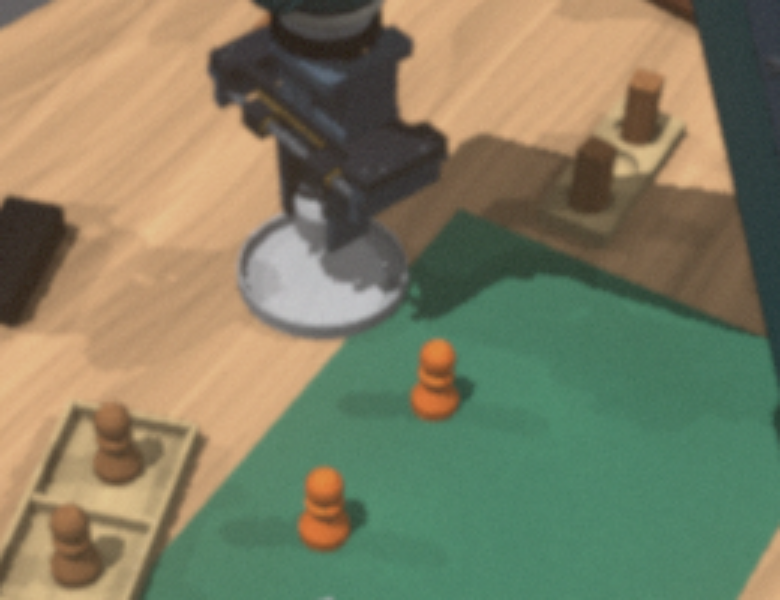

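Aligned over the dish. I'll lower it slowly.

Call:
arm_command(
  motion=[
    {"dx": 0, "dy": -0.03, "dz": 0.4, "rx": 0, "ry": 0, "rz": 0, "claw": -1},
    {"dx": 0, "dy": 0, "dz": 0.4, "rx": 0, "ry": 0, "rz": 0, "claw": -1},
    {"dx": 0, "dy": 0, "dz": 0.4, "rx": 0, "ry": 0, "rz": 0, "claw": -1},
    {"dx": 0, "dy": 0, "dz": 0.25, "rx": 0, "ry": 0, "rz": 0, "claw": -1},
    {"dx": 0, "dy": 0, "dz": 0.15, "rx": 0, "ry": 0, "rz": 0, "claw": -1},
    {"dx": 0, "dy": 0, "dz": 0.1, "rx": 0, "ry": 0, "rz": 0, "claw": -1},
    {"dx": 0, "dy": 0, "dz": 0, "rx": 0, "ry": 0, "rz": 0, "claw": -1},
    {"dx": 0, "dy": 0, "dz": 0, "rx": 0, "ry": 0, "rz": 0, "claw": -1},
    {"dx": 0, "dy": 0, "dz": 0, "rx": 0, "ry": 0, "rz": 0, "claw": -1},
  ],
)

```text
t: 24.7
tcp_pos: [0.6262, -0.1429, 0.0333]
eef_rot: [0.814, 0.581, 0.0, 0.0]
contact_force: [0.7, -0.6, -3.5]
grip_width: 0.0434
```

Call:
arm_command(
  motion=[
    {"dx": 0, "dy": 0, "dz": 0.04, "rx": 0, "ry": 0, "rz": 0, "claw": -1},
    {"dx": 0, "dy": 0, "dz": 0.03, "rx": 0, "ry": 0, "rz": 0, "claw": -1},
    {"dx": 0, "dy": 0, "dz": 0, "rx": 0, "ry": 0, "rz": 0, "claw": -1},
    {"dx": 0, "dy": 0, "dz": 0, "rx": 0, "ry": 0, "rz": 0, "claw": -1},
  ],
)

```text
t: 25.1
tcp_pos: [0.6262, -0.1429, 0.0317]
eef_rot: [0.814, 0.581, 0.0, 0.0]
contact_force: [-4.8, 0.4, 10.5]
grip_width: 0.0434
```

On the floor. Release to about 62 mm, then rise.

Call:
arm_command(
  motion=[
    {"dx": 0, "dy": 0, "dz": 0, "rx": 0, "ry": 0, "rz": 0, "claw": 0.1},
    {"dx": 0, "dy": 0, "dz": 0, "rx": 0, "ry": 0, "rz": 0, "claw": 0.35},
    {"dx": 0, "dy": 0, "dz": 0, "rx": 0, "ry": 0, "rz": 0, "claw": 0.35},
    {"dx": 0, "dy": 0, "dz": 0, "rx": 0, "ry": 0, "rz": 0, "claw": 0.35},
    {"dx": 0, "dy": 0, "dz": -0.3, "rx": 0, "ry": 0, "rz": 0, "claw": 0.35},
    {"dx": 0, "dy": 0, "dz": -0.6, "rx": 0, "ry": 0, "rz": 0, "claw": 0.35},
    {"dx": 0, "dy": 0, "dz": -0.9, "rx": 0, "ry": 0, "rz": 0, "claw": 0.35},
    {"dx": 0, "dy": 0, "dz": -0.9, "rx": 0, "ry": 0, "rz": 0, "claw": 0.35},
    {"dx": 0, "dy": 0, "dz": -0.9, "rx": 0, "ry": 0, "rz": 0, "claw": 0.35},
    {"dx": 0, "dy": 0, "dz": -0.9, "rx": 0, "ry": 0, "rz": 0, "claw": 0.35},
    {"dx": 0, "dy": 0, "dz": -0.3, "rx": 0, "ry": 0, "rz": 0, "claw": 0.35},
  ],
)

```text
t: 26.2
tcp_pos: [0.6273, -0.1432, 0.179]
eef_rot: [0.814, 0.581, 0.002, 0.002]
contact_force: [0.6, -0.1, 0.7]
grip_width: 0.0614
```

```bash
python3 -c "
from h import *
# chisel axis dir -38.6deg ; jaws perpendicular => tool x along chisel
T=r.get_calibration('top')
h=pix(T,70/4+200,375/4+220,.022);f=pix(T,172/4+200,256/4+220,.017)
print(np.degrees(np.arctan2(*(f-h)[[1,0]])))
plan([.406,.160,.17],-38.6)
print(r.sense()['qpos'])
im=r.get_image('side')[:,:,::-1].copy();cv2.imwrite('pics/s9.png',cv2.resize(im[120:320,200:460],None,fx=3,fy=3))"
```

```text
-38.25176330865271
t 26.20 tcp [ 0.6273 -0.1432  0.179 ] yaw 71.03 tilt [ 0.0047 -0.0012] w 0.0614 F [ 0.6 -0.1  0.7]
rz total units -8.796 (70.4 deg)  then shift units [12.068  3.295  0.322] rows 13.0 norm mm 375.4246657720503
[-2.60616256e-01  3.64561554e-01  1.88170263e+00  3.21022860e-05
  8.90486586e-01  7.04484677e-02]
```

View pics/s9.png

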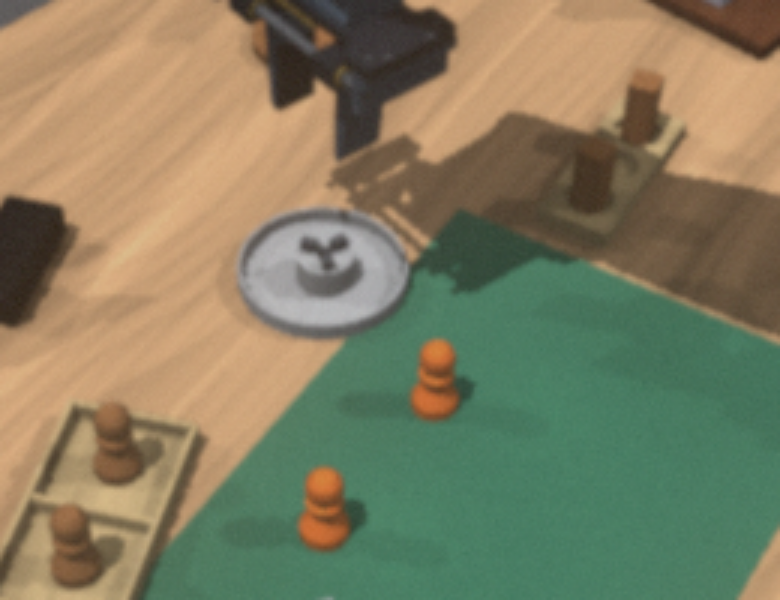

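Call:
arm_command(
  motion=[
    {"dx": 0, "dy": 0, "dz": 0, "rx": 0, "ry": 0, "rz": -0.98, "claw": 0.1},
    {"dx": 0, "dy": 0, "dz": 0, "rx": 0, "ry": 0, "rz": -0.98, "claw": 0.1},
    {"dx": 0, "dy": 0, "dz": 0, "rx": 0, "ry": 0, "rz": -0.98, "claw": 0.1},
    {"dx": 0, "dy": 0, "dz": 0, "rx": 0, "ry": 0, "rz": -0.98, "claw": 0.1},
    {"dx": 0, "dy": 0, "dz": 0, "rx": 0, "ry": 0, "rz": -0.98, "claw": 0.1},
    {"dx": 0, "dy": 0, "dz": 0, "rx": 0, "ry": 0, "rz": -0.98, "claw": 0.1},
    {"dx": 0, "dy": 0, "dz": 0, "rx": 0, "ry": 0, "rz": -0.98, "claw": 0.1},
    {"dx": 0, "dy": 0, "dz": 0, "rx": 0, "ry": 0, "rz": -0.98, "claw": 0.1},
    {"dx": 0, "dy": 0, "dz": 0, "rx": 0, "ry": 0, "rz": -0.98, "claw": 0.1},
    {"dx": 0.75, "dy": 0.2, "dz": 0, "rx": 0, "ry": 0, "rz": 0, "claw": 0.1},
    {"dx": 0.75, "dy": 0.2, "dz": 0, "rx": 0, "ry": 0, "rz": 0, "claw": 0.1},
    {"dx": 0.75, "dy": 0.2, "dz": 0, "rx": 0, "ry": 0, "rz": 0, "claw": 0.1},
  ],
)

```text
t: 27.45
tcp_pos: [0.5831, -0.0862, 0.1739]
eef_rot: [0.329, 0.944, -0.0, -0.001]
contact_force: [-0.0, -0.4, 0.1]
grip_width: 0.0501
```

Call:
arm_command(
  motion=[
    {"dx": 0.75, "dy": 0.2, "dz": 0, "rx": 0, "ry": 0, "rz": 0, "claw": 0.1},
    {"dx": 0.75, "dy": 0.2, "dz": 0, "rx": 0, "ry": 0, "rz": 0, "claw": 0.1},
    {"dx": 0.75, "dy": 0.2, "dz": 0, "rx": 0, "ry": 0, "rz": 0, "claw": 0.1},
    {"dx": 0.75, "dy": 0.2, "dz": 0, "rx": 0, "ry": 0, "rz": 0, "claw": 0.1},
    {"dx": 0.75, "dy": 0.2, "dz": 0, "rx": 0, "ry": 0, "rz": 0, "claw": 0.1},
    {"dx": 0.75, "dy": 0.2, "dz": 0, "rx": 0, "ry": 0, "rz": 0, "claw": 0.1},
    {"dx": 0.75, "dy": 0.2, "dz": 0, "rx": 0, "ry": 0, "rz": 0, "claw": 0.1},
    {"dx": 0.75, "dy": 0.2, "dz": 0, "rx": 0, "ry": 0, "rz": 0, "claw": 0.1},
    {"dx": 0.75, "dy": 0.2, "dz": 0, "rx": 0, "ry": 0, "rz": 0, "claw": 0.1},
    {"dx": 0.75, "dy": 0.2, "dz": 0, "rx": 0, "ry": 0, "rz": 0, "claw": 0.1},
    {"dx": 0.75, "dy": 0.2, "dz": 0, "rx": 0, "ry": 0, "rz": 0, "claw": 0.1},
    {"dx": 0.75, "dy": 0.2, "dz": 0, "rx": 0, "ry": 0, "rz": 0, "claw": 0.1},
  ],
)

```text
t: 28.65
tcp_pos: [0.4163, 0.1379, 0.1743]
eef_rot: [0.329, 0.944, -0.0, -0.0]
contact_force: [-1.0, -0.3, -0.3]
grip_width: 0.0504
```

```bash
python3 -c "
from h import *
plan([.406,.160,.17],-38.4)
c=r.get_calibration('wrist');im=r.get_image('wrist')[:,:,::-1].copy();cv2.imwrite('pics/w7.png',im)
np.save('cw7.npy',c,allow_pickle=True)
print(proj(c,[.4173,.1513,.024]),proj(c,[.406,.16,.024]))
plan([.406,.160,.17],-38.4)"
```

```text
t 28.65 tcp [0.4163 0.1379 0.1743] yaw 141.58 tilt [-0.0007 -0.0002] w 0.0504 F [-1.  -0.3 -0.3]
rz total units -0.002 (0.0 deg)  then shift units [0.724 0.364 0.143] rows 1.0 norm mm 24.697689593612278
(np.float64(338.8157301857628), np.float64(224.1815278847235)) (np.float64(338.74219342387823), np.float64(208.4945259713101))
t 28.70 tcp [0.4145 0.1393 0.174 ] yaw 141.59 tilt [-0.0019 -0.0001] w 0.0503 F [ 0.4 -0.6 -2. ]
rz total units -0.001 (0.0 deg)  then shift units [0.651 0.364 0.134] rows 1.0 norm mm 22.749811982770368
```

View pics/w7.png

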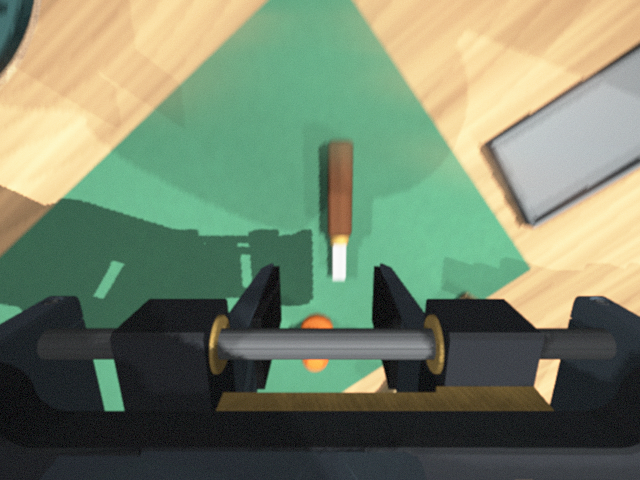

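```bash
python3 -c "
from h import *
c=np.load('cw7.npy',allow_pickle=True).item()
a=pix(c,341,142,.022);b=pix(c,339,281,.012);f=pix(c,340.5,238,.02)
d=(b-a)[:2];d/=np.linalg.norm(d)
print(a,f,b,np.linalg.norm((b-a)[:2]),np.linalg.norm((f-a)[:2]),np.degrees(np.arctan2(d[1],d[0])))
o1=a[:2]+.065*d;o2=b[:2]-.065*d;o3=f[:2]-.02*d;print(o1,o2,o3)
"
```

```text
[0.36267631 0.19616993 0.022     ] [0.42944351 0.14399875 0.02      ] [0.46524983 0.11479616 0.012     ] 0.13093134319446084 0.0847330585275956 -38.425720110815796
[0.41359826 0.15577246] [0.41432788 0.15519363] [0.41377522 0.15642874]
```

```bash
python3 -c "
from h import *
plan([.4035,.1638,.10],-38.4)"
```

```text
t 28.70 tcp [0.4145 0.1393 0.174 ] yaw 141.59 tilt [-0.0019 -0.0001] w 0.0503 F [ 0.4 -0.6 -2. ]
rz total units -0.001 (0.0 deg)  then shift units [0.792 0.415 2.468] rows 3.0 norm mm 78.74302015663852
```

Call:
arm_command(
  motion=[
    {"dx": 0.4, "dy": 0.2, "dz": 0, "rx": 0, "ry": 0, "rz": 0, "claw": 0.1},
    {"dx": 0.39, "dy": 0.21, "dz": 0.3, "rx": 0, "ry": 0, "rz": 0, "claw": 0.1},
    {"dx": 0, "dy": 0, "dz": 0.7, "rx": 0, "ry": 0, "rz": 0, "claw": 0.1},
    {"dx": 0, "dy": 0, "dz": 0.7, "rx": 0, "ry": 0, "rz": 0, "claw": 0.1},
    {"dx": 0, "dy": 0, "dz": 0.7, "rx": 0, "ry": 0, "rz": 0, "claw": 0.1},
    {"dx": 0, "dy": 0, "dz": 0, "rx": 0, "ry": 0, "rz": 0, "claw": 0.1},
    {"dx": 0, "dy": 0, "dz": 0, "rx": 0, "ry": 0, "rz": 0, "claw": 0.1},
  ],
)

```text
t: 29.4
tcp_pos: [0.4061, 0.1616, 0.1027]
eef_rot: [0.329, 0.944, -0.0, -0.001]
contact_force: [0.1, -0.4, 1.4]
grip_width: 0.0504
```

```bash
python3 -c "
from h import *
plan([.4035,.1638,.029],-38.4)
c=r.get_calibration('wrist');im=r.get_image('wrist')[:,:,::-1].copy();cv2.imwrite('pics/w8.png',im)
print(proj(c,[.4139,.1556,.024]),proj(c,[.4035,.1638,.024]))
plan([.4035,.1638,.029],-38.4)"
```

```text
t 29.40 tcp [0.4061 0.1616 0.1027] yaw 141.59 tilt [-0.0013 -0.0004] w 0.0504 F [ 0.1 -0.4  1.4]
rz total units -0.002 (0.0 deg)  then shift units [0.111 0.006 2.457] rows 3.0 norm mm 73.78768952147576
(np.float64(326.6723837318294), np.float64(272.35367547893594)) (np.float64(326.61330511668444), np.float64(254.66705114011984))
t 29.45 tcp [0.4066 0.1618 0.1032] yaw 141.59 tilt [0.0001 0.    ] w 0.0502 F [-0.1 -0.1  0.1]
rz total units -0.002 (0.0 deg)  then shift units [ 0.122 -0.011  2.475] rows 3.0 norm mm 74.3351905919981
```

View pics/w8.png

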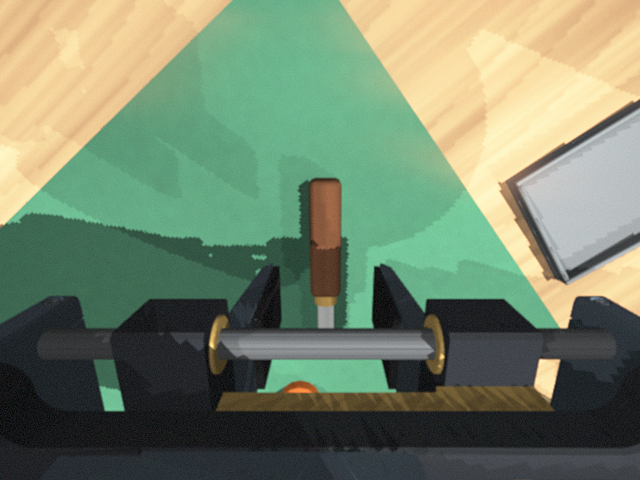

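Call:
arm_command(
  motion=[
    {"dx": 0.13, "dy": -0.01, "dz": 0.4, "rx": 0, "ry": 0, "rz": 0, "claw": 0.1},
    {"dx": 0, "dy": 0, "dz": 0.6, "rx": 0, "ry": 0, "rz": 0, "claw": 0.1},
    {"dx": 0, "dy": 0, "dz": 0.6, "rx": 0, "ry": 0, "rz": 0, "claw": 0.1},
    {"dx": 0, "dy": 0, "dz": 0.5, "rx": 0, "ry": 0, "rz": 0, "claw": 0.1},
    {"dx": 0, "dy": 0, "dz": 0.35, "rx": 0, "ry": 0, "rz": 0, "claw": 0.1},
    {"dx": 0, "dy": 0, "dz": 0, "rx": 0, "ry": 0, "rz": 0, "claw": 0.1},
    {"dx": 0, "dy": 0, "dz": 0, "rx": 0, "ry": 0, "rz": 0, "claw": 0.1},
    {"dx": 0, "dy": 0, "dz": 0, "rx": 0, "ry": 0, "rz": 0, "claw": -1},
    {"dx": 0, "dy": 0, "dz": 0, "rx": 0, "ry": 0, "rz": 0, "claw": -1},
    {"dx": 0, "dy": 0, "dz": 0, "rx": 0, "ry": 0, "rz": 0, "claw": -1},
    {"dx": 0, "dy": 0, "dz": 0, "rx": 0, "ry": 0, "rz": 0, "claw": -1},
    {"dx": 0, "dy": 0, "dz": 0, "rx": 0, "ry": 0, "rz": 0, "claw": -1},
  ],
  grip_force=25,
)

```text
t: 30.65
tcp_pos: [0.4033, 0.164, 0.0295]
eef_rot: [0.329, 0.944, 0.0, 0.0]
contact_force: [-1.1, -0.7, 7.2]
grip_width: 0.0221
```

Call:
arm_command(
  motion=[
    {"dx": 0, "dy": 0, "dz": 0, "rx": 0, "ry": 0, "rz": 0, "claw": -1},
    {"dx": 0, "dy": 0, "dz": 0, "rx": 0, "ry": 0, "rz": 0, "claw": -1},
    {"dx": 0, "dy": 0, "dz": 0, "rx": 0, "ry": 0, "rz": 0, "claw": -1},
  ],
)

```text
t: 30.95
tcp_pos: [0.4033, 0.164, 0.0295]
eef_rot: [0.329, 0.944, 0.0, 0.0]
contact_force: [-2.0, -0.6, 8.3]
grip_width: 0.0216
```

Call:
arm_command(
  motion=[
    {"dx": 0, "dy": 0, "dz": -0.15, "rx": 0, "ry": 0, "rz": 0, "claw": -1},
    {"dx": 0, "dy": 0, "dz": -0.5, "rx": 0, "ry": 0, "rz": 0, "claw": -1},
    {"dx": 0, "dy": 0, "dz": -0.8, "rx": 0, "ry": 0, "rz": 0, "claw": -1},
    {"dx": 0, "dy": 0, "dz": -0.8, "rx": 0, "ry": 0, "rz": 0, "claw": -1},
    {"dx": 0, "dy": 0, "dz": -0.8, "rx": 0, "ry": 0, "rz": 0, "claw": -1},
    {"dx": 0, "dy": 0, "dz": -0.4, "rx": 0, "ry": 0, "rz": 0, "claw": -1},
    {"dx": 0, "dy": 0, "dz": 0, "rx": 0, "ry": 0, "rz": 0, "claw": -1},
  ],
)

```text
t: 31.65
tcp_pos: [0.4039, 0.1642, 0.134]
eef_rot: [0.329, 0.944, 0.001, 0.001]
contact_force: [0.1, 0.2, -0.8]
grip_width: 0.022
```

Call:
arm_command(
  motion=[
    {"dx": 0, "dy": 0, "dz": 0, "rx": 0, "ry": 0, "rz": 0.7, "claw": -1},
    {"dx": 0, "dy": 0, "dz": 0, "rx": 0, "ry": 0, "rz": 0.7, "claw": -1},
    {"dx": 0, "dy": 0, "dz": 0, "rx": 0, "ry": 0, "rz": 0.7, "claw": -1},
    {"dx": 0, "dy": 0, "dz": 0, "rx": 0, "ry": 0, "rz": 0.7, "claw": -1},
    {"dx": 0, "dy": 0, "dz": 0, "rx": 0, "ry": 0, "rz": 0.7, "claw": -1},
    {"dx": 0, "dy": 0, "dz": 0, "rx": 0, "ry": 0, "rz": 0.7, "claw": -1},
    {"dx": 0, "dy": 0, "dz": 0, "rx": 0, "ry": 0, "rz": 0.7, "claw": -1},
    {"dx": 0, "dy": 0, "dz": 0, "rx": 0, "ry": 0, "rz": 0.7, "claw": -1},
    {"dx": 0, "dy": 0, "dz": 0, "rx": 0, "ry": 0, "rz": 0.7, "claw": -1},
    {"dx": 0, "dy": 0, "dz": 0, "rx": 0, "ry": 0, "rz": 0.7, "claw": -1},
  ],
)

```text
t: 32.65
tcp_pos: [0.4025, 0.1637, 0.1314]
eef_rot: [0.735, 0.678, -0.001, -0.0]
contact_force: [0.2, 0.0, -0.3]
grip_width: 0.0217
```

```bash
python3 -c "
from h import *
d=np.array([np.cos(np.radians(-94.4)),np.sin(np.radians(-94.4))])
tgt=np.array([.4995,.3755])-.015*d; print(tgt)
plan([*tgt,.14],85.6)
im=r.get_image('side')[:,:,::-1].copy();cv2.imwrite('pics/s10.png',cv2.resize(im[280:480,130:390],None,fx=3,fy=3))"
```

```text
[0.50065079 0.39045579]
t 32.65 tcp [0.4025 0.1637 0.1314] yaw 85.36 tilt [-0.0018 -0.0006] w 0.0217 F [ 0.2  0.  -0.3]
rz total units -0.030 (0.2 deg)  then shift units [ 7.787  2.682 -0.296] rows 8.0 norm mm 247.23544671259256
```

View pics/s10.png

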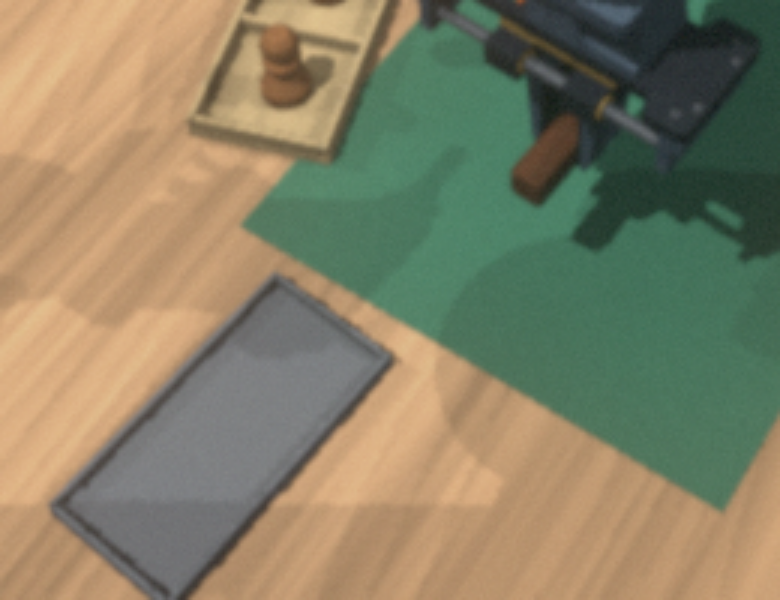

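Call:
arm_command(
  motion=[
    {"dx": 0.7, "dy": 0.24, "dz": 0, "rx": 0, "ry": 0, "rz": -0.03, "claw": -1},
    {"dx": 0.7, "dy": 0.24, "dz": 0, "rx": 0, "ry": 0, "rz": 0, "claw": -1},
    {"dx": 0.7, "dy": 0.24, "dz": 0, "rx": 0, "ry": 0, "rz": 0, "claw": -1},
    {"dx": 0.7, "dy": 0.24, "dz": 0, "rx": 0, "ry": 0, "rz": 0, "claw": -1},
    {"dx": 0.7, "dy": 0.24, "dz": 0, "rx": 0, "ry": 0, "rz": 0, "claw": -1},
    {"dx": 0.7, "dy": 0.24, "dz": 0, "rx": 0, "ry": 0, "rz": 0, "claw": -1},
    {"dx": 0.7, "dy": 0.24, "dz": 0, "rx": 0, "ry": 0, "rz": 0, "claw": -1},
    {"dx": 0.7, "dy": 0.24, "dz": 0, "rx": 0, "ry": 0, "rz": 0, "claw": -1},
    {"dx": 0.7, "dy": 0.24, "dz": 0, "rx": 0, "ry": 0, "rz": 0, "claw": -1},
    {"dx": 0.7, "dy": 0.24, "dz": 0, "rx": 0, "ry": 0, "rz": 0, "claw": -1},
    {"dx": 0.7, "dy": 0.24, "dz": 0, "rx": 0, "ry": 0, "rz": 0, "claw": -1},
    {"dx": 0, "dy": 0, "dz": 0, "rx": 0, "ry": 0, "rz": 0, "claw": -1},
  ],
)

```text
t: 33.9
tcp_pos: [0.4996, 0.3902, 0.1315]
eef_rot: [0.731, 0.682, -0.0, -0.0]
contact_force: [0.1, 0.3, -0.0]
grip_width: 0.0217
```

```bash
python3 -c "
from h import *
S=r.get_calibration('side')
q=np.array([pix(S,x/3+130,y/3+280,.014) for x,y in[(278,275),(395,357),(172,602),(52,507)]]);print(q,q.mean(0))
plan([.5006,.3905,.034],85.6)
im=r.get_image('wrist')[:,:,::-1].copy();cv2.imwrite('pics/w9.png',im)
im=r.get_image('side')[:,:,::-1].copy();cv2.imwrite('pics/s11.png',cv2.resize(im[280:480,130:390],None,fx=3,fy=3))"
```

```text
[[0.53207331 0.28986541 0.014     ]
 [0.4423293  0.29587379 0.014     ]
 [0.45957422 0.47085032 0.014     ]
 [0.5473605  0.46633419 0.014     ]] [0.49533433 0.38073093 0.014     ]
t 33.90 tcp [0.4996 0.3902 0.1315] yaw 86.00 tilt [-0.0001  0.    ] w 0.0217 F [ 0.1  0.3 -0. ]
rz total units 0.050 (-0.4 deg)  then shift units [0.013 0.034 3.249] rows 4.0 norm mm 97.48109506531476
```

View pics/s11.png

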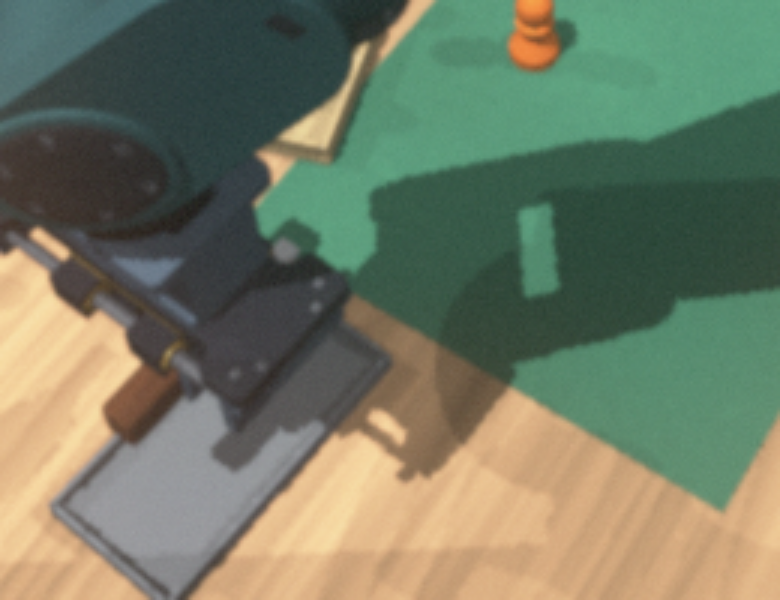

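View pics/w9.png

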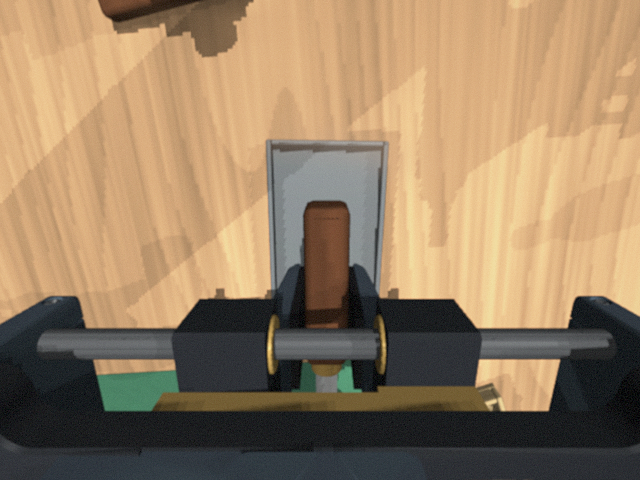

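Call:
arm_command(
  motion=[
    {"dx": 0.07, "dy": 0, "dz": 0.4, "rx": 0, "ry": 0, "rz": 0, "claw": -1},
    {"dx": 0, "dy": 0, "dz": 0.7, "rx": 0, "ry": 0, "rz": 0, "claw": -1},
    {"dx": 0, "dy": 0, "dz": 0.7, "rx": 0, "ry": 0, "rz": 0, "claw": -1},
    {"dx": 0, "dy": 0, "dz": 0.7, "rx": 0, "ry": 0, "rz": 0, "claw": -1},
    {"dx": 0, "dy": 0, "dz": 0.4, "rx": 0, "ry": 0, "rz": 0, "claw": -1},
    {"dx": 0, "dy": 0, "dz": 0.25, "rx": 0, "ry": 0, "rz": 0, "claw": -1},
    {"dx": 0, "dy": 0, "dz": 0.05, "rx": 0, "ry": 0, "rz": 0, "claw": -1},
    {"dx": 0, "dy": 0, "dz": 0, "rx": 0, "ry": 0, "rz": 0, "claw": -1},
    {"dx": 0, "dy": 0, "dz": 0, "rx": 0, "ry": 0, "rz": 0, "claw": -1},
    {"dx": 0, "dy": 0, "dz": 0, "rx": 0, "ry": 0, "rz": 0, "claw": -1},
  ],
)

```text
t: 35.0
tcp_pos: [0.4996, 0.3909, 0.0375]
eef_rot: [0.732, 0.681, 0.001, 0.0]
contact_force: [-0.4, -0.1, -0.5]
grip_width: 0.0214
```

Call:
arm_command(
  motion=[
    {"dx": 0, "dy": 0, "dz": 0.08, "rx": 0, "ry": 0, "rz": 0, "claw": -1},
    {"dx": 0, "dy": 0, "dz": 0.03, "rx": 0, "ry": 0, "rz": 0, "claw": -1},
    {"dx": 0, "dy": 0, "dz": 0, "rx": 0, "ry": 0, "rz": 0, "claw": -1},
    {"dx": 0, "dy": 0, "dz": 0, "rx": 0, "ry": 0, "rz": 0, "claw": -1},
    {"dx": 0, "dy": 0, "dz": 0, "rx": 0, "ry": 0, "rz": 0, "claw": -1},
  ],
)

```text
t: 35.5
tcp_pos: [0.4993, 0.3907, 0.0336]
eef_rot: [0.732, 0.681, 0.0, 0.0]
contact_force: [-0.9, -0.5, 3.4]
grip_width: 0.0218
```

Touching the floor. Release and rise.

Call:
arm_command(
  motion=[
    {"dx": 0, "dy": 0, "dz": 0, "rx": 0, "ry": 0, "rz": 0, "claw": -0.2},
    {"dx": 0, "dy": 0, "dz": 0, "rx": 0, "ry": 0, "rz": 0, "claw": -0.1},
    {"dx": 0, "dy": 0, "dz": 0, "rx": 0, "ry": 0, "rz": 0, "claw": -0.1},
    {"dx": 0, "dy": 0, "dz": 0, "rx": 0, "ry": 0, "rz": 0, "claw": -0.1},
    {"dx": 0, "dy": 0, "dz": -0.3, "rx": 0, "ry": 0, "rz": 0, "claw": -0.1},
    {"dx": 0, "dy": 0, "dz": -0.6, "rx": 0, "ry": 0, "rz": 0, "claw": -0.1},
    {"dx": 0, "dy": 0, "dz": -0.9, "rx": 0, "ry": 0, "rz": 0, "claw": -0.1},
    {"dx": 0, "dy": 0, "dz": -0.9, "rx": 0, "ry": 0, "rz": 0, "claw": -0.1},
    {"dx": 0, "dy": 0, "dz": -0.9, "rx": 0, "ry": 0, "rz": 0, "claw": 0.3},
    {"dx": 0, "dy": 0, "dz": -0.9, "rx": 0, "ry": 0, "rz": 0, "claw": 0.3},
    {"dx": 0, "dy": 0, "dz": -0.9, "rx": 0, "ry": 0, "rz": 0, "claw": 0.3},
    {"dx": 0, "dy": 0, "dz": -0.9, "rx": 0, "ry": 0, "rz": 0, "claw": 0.3},
  ],
)

```text
t: 36.7
tcp_pos: [0.4992, 0.3906, 0.2253]
eef_rot: [0.732, 0.681, 0.001, 0.0]
contact_force: [-0.3, -0.1, -0.0]
grip_width: 0.0591
```

Call:
arm_command(
  motion=[
    {"dx": 0.8, "dy": 0, "dz": -0.3, "rx": 0, "ry": 0, "rz": 0, "claw": 0.3},
    {"dx": 0.8, "dy": 0, "dz": 0, "rx": 0, "ry": 0, "rz": 0, "claw": 0.3},
    {"dx": 0.8, "dy": 0, "dz": 0, "rx": 0, "ry": 0, "rz": 0, "claw": 0.3},
    {"dx": 0.8, "dy": 0, "dz": 0, "rx": 0, "ry": 0, "rz": 0, "claw": 0.3},
    {"dx": 0.8, "dy": 0, "dz": 0, "rx": 0, "ry": 0, "rz": 0, "claw": 0.3},
    {"dx": 0.8, "dy": 0, "dz": 0, "rx": 0, "ry": 0, "rz": 0, "claw": 0.3},
    {"dx": 0.8, "dy": 0, "dz": 0, "rx": 0, "ry": 0, "rz": 0, "claw": 0.3},
    {"dx": 0.8, "dy": 0, "dz": 0, "rx": 0, "ry": 0, "rz": 0, "claw": 0.3},
    {"dx": 0, "dy": 0, "dz": 0, "rx": 0, "ry": 0, "rz": 0, "claw": 0.3},
    {"dx": 0, "dy": 0, "dz": 0, "rx": 0, "ry": 0, "rz": 0, "claw": 0.3},
  ],
)

```text
t: 37.7
tcp_pos: [0.5129, 0.5821, 0.2325]
eef_rot: [0.732, 0.681, 0.0, 0.0]
contact_force: [0.5, -0.8, 1.2]
grip_width: 0.0591
```

```bash
python3 -c "
from h import *
print(r.sense()['t'],r.sense()['tcp_pos'])
for n in ('side','top'): cv2.imwrite('pics/f_%s.png'%n,r.get_image(n)[:,:,::-1])"
```

```text
37.7 [0.51294288 0.58207693 0.2325028 ]
```

View pics/f_side.png

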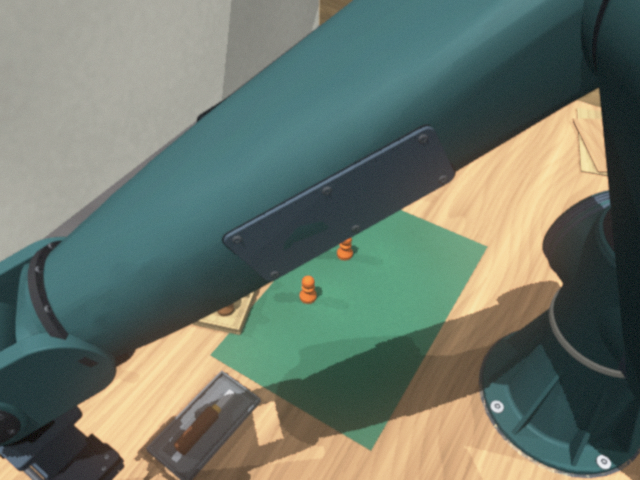

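View pics/f_top.png

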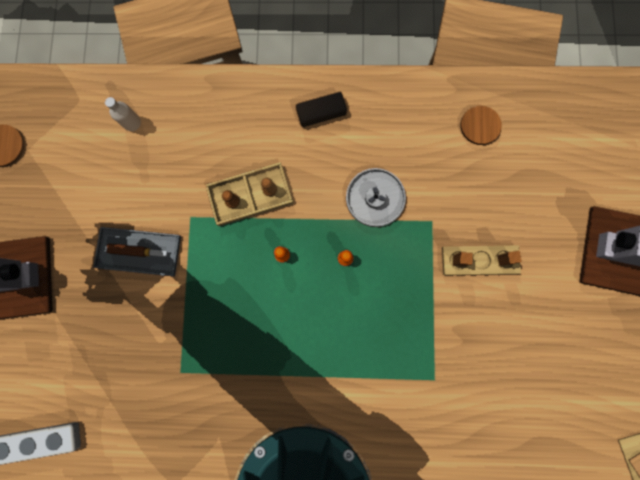

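```bash
python3 -c "
import cv2
t=cv2.imread('pics/f_top.png');cv2.imwrite('pics/f_c.png',cv2.resize(t[155:285,90:300],None,fx=3.8,fy=3.8,interpolation=2))"
```

```text
(no output)
```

View pics/f_c.png

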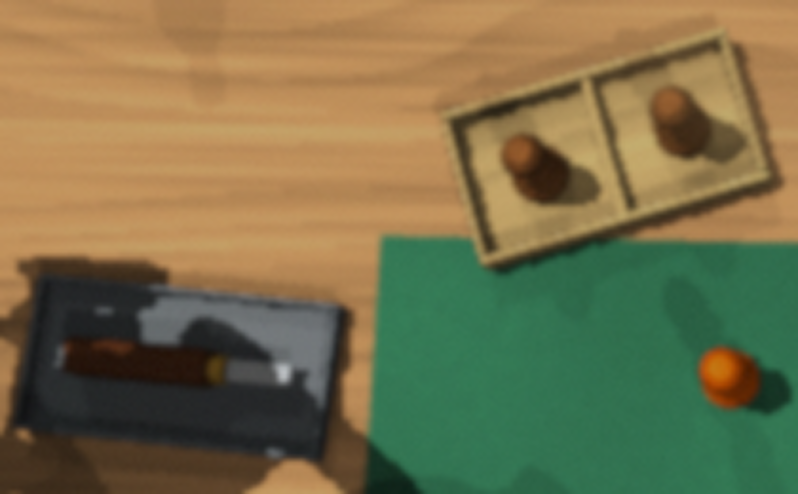

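The top view shows both pawns upright in their bays, heads at crop (522,152) and (676,105). The chisel is centred in the trough (middle at 178, tray middle at 182). The chuck is jaws up in the dish and the blanks are standing.

```bash
python3 -c "
from plant import r
print(r.finish_job(), r.sense()['t'])"
```

```text
the job is handed in; nothing more can be done
the job is handed in; nothing more can be done
```

The job is handed in at about 38 s on the robot's clock, with every item placed. `finish_job` gives no verdict, so I can't confirm the score.

- **Pawns:** pawn_1 came out of the middle rack hole into the −y bay. The brown pawn_2 went into the +y bay, and the orange look-alikes were left alone.
- **Chuck:** it went into the dish jaws up and was lowered until it touched the floor before I let go.
- **Chisel:** it lies lengthwise in the grey tool tray.

The last top view shows both pawns upright in their bays, the chisel middle about 2 mm from the tray's middle, the chuck near the dish centre, and both blanks standing. The gripper was open and clear of everything.

**Checks that disagreed or were limited:**
- The last side view was mostly blocked by the arm, so the final check rests on the top view and the earlier close-ups.
- The side and top cameras put the dish and tool-tray centres 7–10 mm apart. I used values in between, well inside the tolerances.
- My first two move calls were refused for missing keys and moved nothing.

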